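# Close up the waxing bench

### The job

Finish the waxing job: close the wax canister by setting the yellow cap on its neck, pressing it down against the spring and twisting it clockwise until it locks and stays down by itself, and lay the polishing pad handle up in the blue tray. Set the drawer fronts that are there out in an even row on the plywood row board to dry, pulls up, each in its own bay between the blue stripes with one end pushed up against the aluminium fence, starting beside the red end block and leaving no empty bay between fronts. Do not disturb the glue bottle, the mug or the tin.

Things in the scene. Friction and masses are not known exactly. Their poses are not given: they have to be found in the camera images.
- canister: Green steel wax canister fixed to the bench by a dark foot plate, 110 mm wide, body 60 mm high, above it a steel neck 62 mm wide up to z = 94 mm with two catches sticking out to 41 mm from the axis along its +x and -x (red marks on its side show these two directions); between them the neck is free. Origin: centre of its underside, z up.
- catch (a point): Pocket underside of the +x catch, 35 mm from the canister's axis, z = 88 mm (a twin lies at -x). A catch is 32 mm wide, top z = 94 mm, hooked underneath: a lug turning clockwise seen from above meets a lip (underside z = 83 mm, 10 to 16 mm aside of the x line), then the pocket, 20 mm wide, then an end stop (down to z = 76 mm).
- follower (a joint): Grey spring-loaded plate in the canister's neck, 52 mm wide; 0 = fully up (its top at 112 mm above the bench), grows to 0.020 m as it is pressed down; spring 900 N/m without preload. It pushes the cap up: a locked cap holds it at about 0.006.
- cap: Yellow cap, 98 mm wide, 150 g. Origin: centre of the skirt's lower rim, z up. Skirt 26 mm deep, inner width 92 mm; disc z = 26 to 32 mm; on it a grip bar 60 mm long along x, 18 mm wide, z = 32 to 62 mm, to be pinched across. Set it on the neck centred within about 3 mm, bar 45 to 90 degrees anticlockwise of the canister's x line; a half turn makes no difference.
- lug (a point): Black lug inside the cap's skirt on its +x, 35 to 46 mm from the axis, 12 mm wide, z = 0 to 8 mm; twin on -x; red dashes on the disc above. The cap rests on the spring with its origin about 84 mm up; press it to 69-74 mm (about 12 N), twist clockwise till its bar is over the canister's x line (end stop some 6 degrees on), let it rise: locked at 80 mm.
- rowboard: Plywood row board fixed to the bench, 120 mm (x) by 380 mm (y), 6 mm thick. Origin: centre of its underside, z up. Aluminium fence, 20 mm high, along its far (+x) edge, inner face at x = +45 mm. Red end block at its +y end, inner face y = +180 mm, 20 mm high. A front that touches the fence has its origin at x = 0, z = 6 mm.
- bay1 (a point): Middle of the first bay, beside the red block: board x = 0, y = +140 mm, z = 6 mm. The others follow at y = +70, 0, -70, -140 mm; six blue stripes at y = +175, +105, +35, -35, -105, -175 mm bound the five bays.
- tray: Blue open tray fixed to the bench, 110 mm (x) by 150 mm (y) outside, 26 mm high, walls and floor 5 mm. Origin: centre of its underside, z up.
- pad: Polishing pad: grey felt block 85 (x) by 48 (y) by 18 mm with a pale wooden handle on top, 60 mm along x, 20 mm wide, from z = 18 to 48 mm. 100 g. Origin: centre of its underside, z up.
- glue: White glue bottle with orange cap, 60 mm wide, 160 mm high, a bystander. Origin: centre of its underside.
- mug: Blue mug, 80 mm wide, 60 mm high, a bystander. Origin: centre of its underside.
- tin: Tin can, 80 mm wide, 100 mm high, a bystander. Origin: centre of its underside.
- front1: Drawer front (one of up to five alike; None if absent): pale wooden plate 90 (x) by 54 (y) by 16 mm with a black bar pull on top, 50 mm along x, 16 mm wide, from z = 16 to 44 mm, to be pinched across. About 120 g. Origin: centre of its underside, z up; a half turn makes no difference.
- front2: Drawer front (one of up to five alike; None if absent): pale wooden plate 90 (x) by 54 (y) by 16 mm with a black bar pull on top, 50 mm along x, 16 mm wide, from z = 16 to 44 mm, to be pinched across. About 120 g. Origin: centre of its underside, z up; a half turn makes no difference.
- front3: Drawer front (one of up to five alike; None if absent): pale wooden plate 90 (x) by 54 (y) by 16 mm with a black bar pull on top, 50 mm along x, 16 mm wide, from z = 16 to 44 mm, to be pinched across. About 120 g. Origin: centre of its underside, z up; a half turn makes no difference.
- front4: Drawer front (one of up to five alike; None if absent): pale wooden plate 90 (x) by 54 (y) by 16 mm with a black bar pull on top, 50 mm along x, 16 mm wide, from z = 16 to 44 mm, to be pinched across. About 120 g. Origin: centre of its underside, z up; a half turn makes no difference.
- front5: Drawer front (one of up to five alike; None if absent): pale wooden plate 90 (x) by 54 (y) by 16 mm with a black bar pull on top, 50 mm along x, 16 mm wide, from z = 16 to 44 mm, to be pinched across. About 120 g. Origin: centre of its underside, z up; a half turn makes no difference.
Mind the look-alikes: they are no part of the job. What is shaped like the front2 but pink is not meant.

How it is judged (in metres and radians):
On the way, in this order (a step that is already met when the one before it is completed fails the run):
1. the cap is on the neck and pressed down against the spring (value of joint follower above 0.01 m and horizontal distance between cap and canister below 0.008 m), for 0.1 s.
2. the cap is twisted home and locked (horizontal distance between cap and canister below 0.006 m and z of cap in the frame of canister between 0.076 and 0.084 m and angle between the x axis of cap and the x axis of canister, either way round below 0.2 rad and angle between cap's own z axis and vertical below 0.08 rad), for 0.2 s.
At the end, for the whole second after the job is handed in: Cap locked (within 6 mm of centre, origin 76-84 mm up, bar within 0.2 rad of canister x); pad flat on the tray floor, handle up; every front flat on the board, within 6 mm of the fence, 8 mm of a bay middle and 0.12 rad; bays filled from the red block without gap; all at rest (all of step 2 and value of joint follower above 0.003 m and x of pad in the frame of tray between -0.03 and 0.03 m and y of pad in the frame of tray between -0.05 and 0.05 m and z of pad in the frame of tray between 0.002 and 0.009 m and angle between each of pad, front1, front2, front3, front4, front5's own z axis and vertical below 0.1 rad and linear speed of each of pad, front1, front2, front3, front4, front5 below 0.02 m/s and x of front1 in the frame of rowboard between -0.006 and 0.004 m and z of front1 in the frame of rowboard between 0.002 and 0.01 m and angle between the x axis of each of front1, front2, front3, front4, front5 and the x axis of rowboard, either way round below 0.12 rad and (y of front1 in the frame of rowboard between 0.132 and 0.148 m or y of front1 in the frame of rowboard between 0.062 and 0.078 m or y of front1 in the frame of rowboard between -0.008 and 0.008 m or y of front1 in the frame of rowboard between -0.078 and -0.062 m or y of front1 in the frame of rowboard between -0.148 and -0.132 m) and x of front2 in the frame of rowboard between -0.006 and 0.004 m and z of front2 in the frame of rowboard between 0.002 and 0.01 m and (y of front2 in the frame of rowboard between 0.132 and 0.148 m or y of front2 in the frame of rowboard between 0.062 and 0.078 m or y of front2 in the frame of rowboard between -0.008 and 0.008 m or y of front2 in the frame of rowboard between -0.078 and -0.062 m or y of front2 in the frame of rowboard between -0.148 and -0.132 m) and x of front3 in the frame of rowboard between -0.006 and 0.004 m and z of front3 in the frame of rowboard between 0.002 and 0.01 m and (y of front3 in the frame of rowboard between 0.132 and 0.148 m or y of front3 in the frame of rowboard between 0.062 and 0.078 m or y of front3 in the frame of rowboard between -0.008 and 0.008 m or y of front3 in the frame of rowboard between -0.078 and -0.062 m or y of front3 in the frame of rowboard between -0.148 and -0.132 m) and x of front4 in the frame of rowboard between -0.006 and 0.004 m and z of front4 in the frame of rowboard between 0.002 and 0.01 m and (y of front4 in the frame of rowboard between 0.132 and 0.148 m or y of front4 in the frame of rowboard between 0.062 and 0.078 m or y of front4 in the frame of rowboard between -0.008 and 0.008 m or y of front4 in the frame of rowboard between -0.078 and -0.062 m or y of front4 in the frame of rowboard between -0.148 and -0.132 m) and x of front5 in the frame of rowboard between -0.006 and 0.004 m and z of front5 in the frame of rowboard between 0.002 and 0.01 m and (y of front5 in the frame of rowboard between 0.132 and 0.148 m or y of front5 in the frame of rowboard between 0.062 and 0.078 m or y of front5 in the frame of rowboard between -0.008 and 0.008 m or y of front5 in the frame of rowboard between -0.078 and -0.062 m or y of front5 in the frame of rowboard between -0.148 and -0.132 m) and (y of front1 in the frame of rowboard between 0.132 and 0.148 m or y of front2 in the frame of rowboard between 0.132 and 0.148 m or y of front3 in the frame of rowboard between 0.132 and 0.148 m or y of front4 in the frame of rowboard between 0.132 and 0.148 m or y of front5 in the frame of rowboard between 0.132 and 0.148 m) and (y of front1 in the frame of rowboard between 0.062 and 0.078 m or y of front2 in the frame of rowboard between 0.062 and 0.078 m or y of front3 in the frame of rowboard between 0.062 and 0.078 m or y of front4 in the frame of rowboard between 0.062 and 0.078 m or y of front5 in the frame of rowboard between 0.062 and 0.078 m) and (y of front1 in the frame of rowboard between -0.008 and 0.008 m or y of front2 in the frame of rowboard between -0.008 and 0.008 m or y of front3 in the frame of rowboard between -0.008 and 0.008 m or y of front4 in the frame of rowboard between -0.008 and 0.008 m or y of front5 in the frame of rowboard between -0.008 and 0.008 m) and (not (y of front1 in the frame of rowboard between -0.148 and -0.132 m or y of front2 in the frame of rowboard between -0.148 and -0.132 m or y of front3 in the frame of rowboard between -0.148 and -0.132 m or y of front4 in the frame of rowboard between -0.148 and -0.132 m or y of front5 in the frame of rowboard between -0.148 and -0.132 m) or (y of front1 in the frame of rowboard between -0.078 and -0.062 m or y of front2 in the frame of rowboard between -0.078 and -0.062 m or y of front3 in the frame of rowboard between -0.078 and -0.062 m or y of front4 in the frame of rowboard between -0.078 and -0.062 m or y of front5 in the frame of rowboard between -0.078 and -0.062 m))); the robot touches nothing.
It fails at once if a bystander (glue, mug, tin) is pushed more than 30 mm or tipped (distance of any of glue, mug, tin from where it was at the start of the episode above 0.03 m or angle between any of glue, mug, tin's own z axis and vertical above 0.3 rad).
Of front1, front2, front3, front4, front5 only 3 to 5 are there at a start; the rules pass over those that are not, and their reading is None.
At some moment in a run one of front1, front2, front3, front4, front5 may be knocked a few centimetres aside while the robot is not near it.
It also fails if it takes over 210 s, if anything falls off the work surface, if the arm or the gripper's body presses on something with over 40 N, if the wrist force passes 120 N, or if a joint passes its speed limit or range.

### The arm

A 7-joint arm with a two-finger parallel gripper is mounted at the origin on the work surface. World frame = base frame: x ahead of the robot, y to its left, z up, the work surface at z = 0. Lengths are in mm, angles in degrees, forces in N, time in s.
With the tool pointing down it reaches from about 425 to 1025 mm from the base axis. Payload 3.6 kg.
Tool frame: the origin (TCP) lies between the finger pads; the fingertips stand 17 mm ahead of it and the grasp point (between the pads) lies 2 mm behind it (ctrl.tcp_to_tips is the distance from the TCP to the fingertips, in mm); z points along the fingers, y is the line along which they close (so a half turn about z gives the same grasp; the last joint's range is limited). The gripper opens to 85 mm and grips with 20 to 120 N. Pads are 22 mm wide; open, the fingers measure 114 mm over their backs; the gripper's body (76 mm by 85 mm) begins 54 mm behind the grasp point. The pads swing forward as they close: fully open they stand 13 mm farther back than shut.
Start: joints at [61.679, 33.873, 2.773, 92.16, -1.908, 54.013, -1.931], TCP at [282.865, -667.546, 248.302] pointing down, gripper open.
Joint ranges: [-153.93, 153.93], [-27.13, 128.08], [-72.61, 78.16], [10.71, 143.7], [-87.88, 267.88], [4.46, 118.87], [-176.78, 176.78]. Speed limits (degrees/s): [147.25, 147.25, 180, 180, 180, 180, 180].

### API

Orientations are given as a 3x3 rotation matrix whose columns are the frame's x, y, z axes.
In Python, from rig import ctrl, get_image, sign_off gives the robot as it stands.
- The arm moves only by the tool servo_tool, never from a script. Its argument "targets" is a list of rows, each a list of 3 entries, a list of its own where there are three numbers: the finger opening in m, from 0 to 0.0854, then the shift along the world's x, y, z in m, then the turn, a rotation vector about the world's x, y, z in rad. A call has 1 to 20 rows; each row shifts and turns the commanded pose from where the row before left it; what a row does not reach is not made up. A row lasts 1/8 s, in which the tool goes at most 62.5 mm and 10.7 degrees, less where a joint would pass 70% of its speed; a pose out of reach is approached as far as the arm can. A call is refused whole if a number of a shift passes 0.0625 or a number of a turn 0.188, either way. A call with a gripper value outside its range is refused whole. The fingers move at their own pace and stop on an object; "squeeze" is the grip in N (left out, the last holds). Time passes only in rows, so rows that do not move let the fingers close. It gives the time, the measured TCP pose, the force, the opening and the grip force at its end, in the units of the state.
- ctrl.sense(): the state, without advancing time (a new reading comes with each control period).
- get_image(name): name is "side" or "top" or "wrist"; returns a dict with "color" (384x512x3 uint8, red, green, blue), "fx", "fy", "cx", "cy" (pixels), "cam_to_world" (4x4, takes a point from camera to world coordinates); the wrist camera has in their place "hand_eye" (4x4, takes a point from camera to tool coordinates, whose origin is the TCP and whose axes are the flange's). Camera axes: x right, y down, z forward; pixel columns grow to the right and rows downward; lengths in mm; the calibration is good to about 2 mm. The wrist camera is an equidistant fisheye: a pixel r from the principal point sees the ray r / f radians off the axis. A picture is of the moment at which its call begins: read the wrist's pose just before it. There is no depth.
- sign_off(): hands the job in; it is judged then, once.
The state is a dict: "time": time; "joints": joint angles; "joint_velocities": joint speeds; "effort": joint torques, N m; "tool_pos": TCP position; "ee_rot": TCP orientation; "contact_force": force on the tool from outside, world axes, zero at the start; "torque": the same for the moment, N m; "finger_gap": finger opening in mm; "gripper_force": force on a finger pad.
Only numpy, scipy, OpenCV 4.12 (cv2) and the standard library are available. Lean on these libraries where they do the work, as an engineer would, in place of code of your own. Each camera call takes 0.05 s, during which the arm holds its last target. There are 200 camera calls.

## Working session

There is one attempt and no reset: what is moved stays moved. The work goes in short steps, Python scripts to look and compute and a tool call to move; the robot and the scene stay as the last step left them, time stands still between calls to the robot, and variables do not carry over. Pictures are saved under pics/ and viewed, at most 14 in all, crops included, and the job is handed in when it is done.

Besides the shell and the picture viewer there is one more tool, called after "Call:" as a command line: name --argument value ..., lists and objects as JSON in quotes. servo_tool: Moves the arm, as the interface text tells. Its arguments: {"type":"object","properties":{"targets":{"type":"array","items":{"type":"array"}},"squeeze":{"type":"number"}},"required":["targets"]}

```bash
mkdir -p pics
cat > h.py <<'E'
import numpy as np, cv2
from rig import ctrl, get_image, sign_off
def ray(im,u,v):
    T=np.array(im["cam_to_world"]); d=np.array([(u-im["cx"])/im["fx"],(v-im["cy"])/im["fy"],1.])
    return T[:3,3],T[:3,:3]@d
def onz(im,u,v,z):
    o,d=ray(im,u,v); return o+d*(z-o[2])/d[2]
def proj(im,p):
    T=np.array(im["cam_to_world"]); q=T[:3,:3].T@(np.array(p,float)-T[:3,3])
    return q[0]/q[2]*im["fx"]+im["cx"],q[1]/q[2]*im["fy"]+im["cy"]
def save(im,n): cv2.imwrite("pics/"+n,cv2.cvtColor(im["color"],cv2.COLOR_RGB2BGR))
E
python3 - <<'E'
from h import *
import pickle
a=get_image("top");b=get_image("side")
pickle.dump((a,b),open("first.pkl","wb"))
cv2.imwrite("pics/top0.png",cv2.resize(cv2.cvtColor(a["color"],cv2.COLOR_RGB2BGR),(800,600),interpolation=cv2.INTER_CUBIC))
cv2.imwrite("pics/side0.png",cv2.resize(cv2.cvtColor(b["color"],cv2.COLOR_RGB2BGR),(800,600),interpolation=cv2.INTER_CUBIC))
for i in(a,b): print(i["fx"],i["cx"],i["cy"],np.round(i["cam_to_world"],3).tolist())
s=ctrl.sense();print({k:np.round(v,3).tolist() for k,v in s.items()})
E
```

```text
428.37330058103396 254.08103754644776 191.4414160962233 [[-0.018, -0.979, 0.204, 296.752], [-1.0, 0.017, -0.006, 9.536], [0.002, -0.204, -0.979, 1343.713], [0.0, 0.0, 0.0, 1.0]]
500.01575929297366 259.5469048853924 189.15294203004657 [[-0.89, -0.333, 0.311, 69.418], [-0.455, 0.63, -0.629, 972.264], [0.013, -0.702, -0.712, 1176.698], [0.0, 0.0, 0.0, 1.0]]
{'time': 0.1, 'joints': [61.679, 33.922, 2.769, 92.228, -1.907, 54.013, -1.93], 'joint_velocities': [-0.051, -0.23, 0.02, -0.281, -0.03, 0.063, -0.064], 'effort': [0.004, -55.0, 1.553, -19.882, 0.01, 0.004, -0.0], 'tool_pos': [282.579, -666.9, 247.248], 'ee_rot': [[0.921, 0.39, -0.001], [0.39, -0.921, 0.002], [-0.0, -0.002, -1.0]], 'contact_force': [0.345, -0.287, -0.617], 'torque': [-0.015, -0.026, 0.013], 'gripper_force': 0.0, 'finger_gap': 85.507}
```

View pics/top0.png

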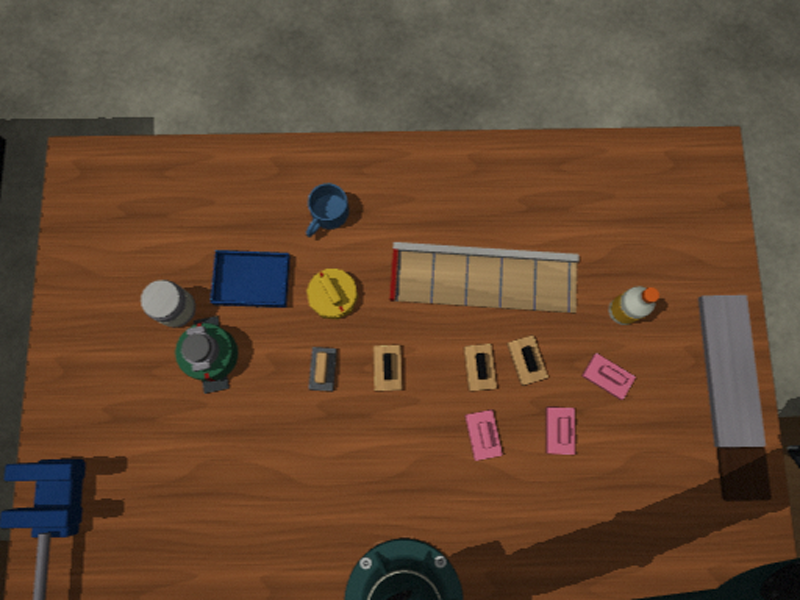

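View pics/side0.png

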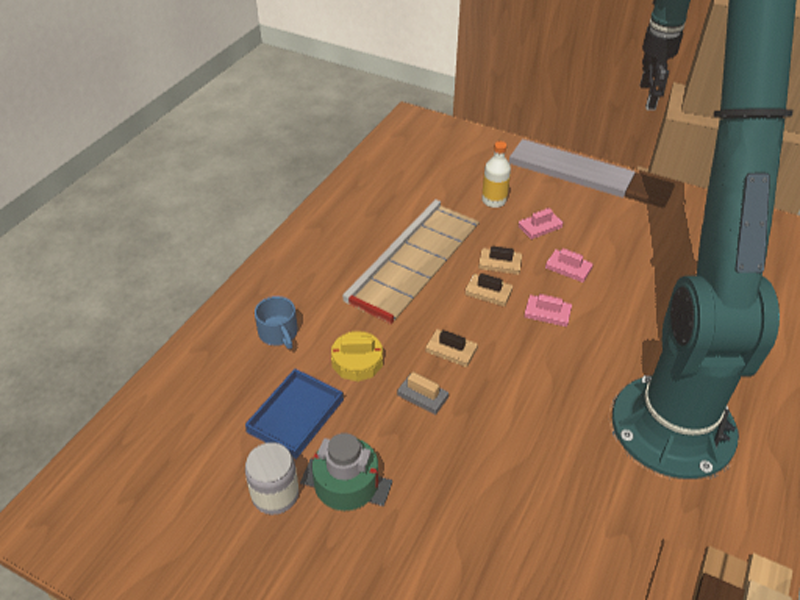

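The top view (800x600) shows three wooden fronts with black pulls at (388,367), (480,367) and (528,360). The pink ones at (610,375), (484,435) and (561,430) are decoys. The pad is at (323,369), the cap at (332,292), the canister at (206,350), the tray at (251,279) and the board at (485,278).

```bash
cat > m.py <<'E'
from h import *
def rects(im,mask,z,amin=15):
    n,l,st,c=cv2.connectedComponentsWithStats(mask.astype(np.uint8))
    out=[]
    for i in range(1,n):
        if st[i,4]<amin: continue
        pts=np.argwhere(l==i)[:,::-1].astype(float)
        w=np.array([onz(im,u,v,z)[:2] for u,v in pts],np.float32)
        (cx,cy),(a,b),_=r=cv2.minAreaRect(w)
        bx=cv2.boxPoints(r); e=max((bx[1]-bx[0],bx[2]-bx[1]),key=np.linalg.norm)
        out.append((np.round(c[i],1).tolist(),int(st[i,4]),np.round([*w.mean(0),cx,cy],1).tolist(),sorted([round(a),round(b)]),round(float(np.degrees(np.arctan2(e[1],e[0]))%180),1)))
    return out
E
python3 - <<'E'
from m import *
import pickle
a,b=pickle.load(open("first.pkl","rb"))
for nm,im in(("top",a),("side",b)):
    h=cv2.cvtColor(im["color"],cv2.COLOR_RGB2HSV).astype(int);H,S,V=h[...,0],h[...,1],h[...,2]
    M=dict(yellow=((H>22)&(H<34)&(S>170)&(V>120),32,200),black=((V<45),44,15),blue=((H>105)&(H<122)&(S>150)&(V>60),26,300),red=(((H<5)|(H>174))&(S>170)&(V>90),26,4),green=((H>65)&(H<90)&(S>100),60,100))
    for k,(m,z,am) in M.items():
        print(nm,k)
        for r in rects(im,m,z,am): print("  ",*r)
im=a
# grey follower disc / board corners
for u,v in[(397,245),(578,257),(576,311),(391,300)]: print(np.round(onz(a,u*.64,v*.64,6),0))
print(np.round(get_image("wrist")["hand_eye"],3).tolist())
E
```

```text
top yellow
   [211.4, 186.8] 626 [587.2, 135.3, 586.6, 133.4] [94, 96] 179.0
top black
   [4.0, 79.1] 59 [957.1, 813.8, 953.7, 810.1] [28, 36] 89.1
   [1.7, 103.1] 140 [873.1, 812.7, 859.9, 805.5] [22, 149] 5.9
   [8.3, 97.1] 30 [893.4, 793.5, 895.6, 791.9] [23, 31] 179.0
   [204.1, 123.7] 69 [791.6, 158.0, 789.5, 159.9] [20, 55] 130.4
   [216.1, 140.5] 91 [734.9, 119.7, 735.2, 121.6] [28, 75] 128.2
   [142.7, 171.4] 78 [637.4, 348.9, 639.8, 346.2] [61, 120] 137.4
   [173.5, 163.0] 16 [662.9, 253.3, 662.9, 253.3] [0, 47] 89.0
   [183.6, 180.2] 51 [606.9, 220.6, 607.5, 220.6] [9, 103] 173.3
   [143.2, 194.4] 24 [563.8, 344.9, 563.5, 345.5] [3, 43] 89.0
   [169.6, 195.3] 26 [559.5, 263.1, 559.0, 266.6] [3, 53] 89.0
   [128.4, 204.6] 25 [532.5, 389.2, 533.2, 387.9] [8, 32] 108.1
   [142.1, 227.4] 336 [461.5, 344.7, 463.0, 348.0] [67, 104] 178.8
   [132.4, 224.7] 21 [470.1, 374.3, 472.1, 374.8] [12, 42] 161.1
   [338.6, 229.4] 91 [444.9, -253.5, 444.8, -253.5] [17, 48] 15.2
   [211.5, 234.4] 63 [436.4, 133.4, 434.7, 133.3] [13, 55] 175.8
   [247.7, 234.5] 72 [434.3, 23.5, 435.7, 22.6] [1
[... 1534 characters left out ...]
8
side black
   [413.6, 25.1] 15 [415.8, -1342.0, 411.7, -1333.5] [15, 103] 100.6
   [430.7, 28.7] 80 [335.7, -1346.7, 340.4, -1350.3] [40, 187] 96.1
   [413.0, 45.2] 53 [369.1, -1155.9, 369.1, -1164.3] [21, 190] 102.0
   [418.1, 38.6] 16 [363.8, -1224.8, 362.3, -1225.8] [13, 46] 104.6
   [436.0, 205.4] 231 [48.3, -221.8, 50.7, -224.9] [40, 134] 102.7
side blue
side red
   [237.5, 197.1] 122 [618.5, 19.8, 619.3, 21.1] [20, 106] 173.4
   [238.3, 300.6] 7 [433.4, 350.6, 433.0, 350.2] [3, 8] 27.6
side green
[690.  -0.   6.]
[ 658. -375.    6.]
[ 544. -362.    6.]
[574.  14.   6.]
[[-0.0, -0.961, -0.276, 70.278], [1.0, -0.0, 0.001, 0.672], [-0.001, -0.276, 0.961, -125.503], [0.0, 0.0, 0.0, 1.0]]
```

Call:
servo_tool --targets '[[0.085,[0.0217,0.0572,0.004],[0,0,0.0187]],[0.085,[0.0217,0.0572,0.004],[0,0,0.0187]],[0.085,[0.0217,0.0572,0.004],[0,0,0.0187]],[0.085,[0.0217,0.0572,0.004],[0,0,0.0187]],[0.085,[0.0217,0.0572,0.004],[0,0,0.0187]],[0.085,[0.0217,0.0572,0.004],[0,0,0.0187]],[0.085,[0.0217,0.0572,0.004],[0,0,0.0187]],[0.085,[0.0217,0.0572,0.004],[0,0,0.0187]],[0.085,[0.0217,0.0572,0.004],[0,0,0.0187]],[0.085,[0.0217,0.0572,0.004],[0,0,0.0187]],[0.085,[0.0217,0.0572,0.004],[0,0,0.0187]],[0.085,[0.0217,0.0572,0.004],[0,0,0.0187]],[0.085,[0.0217,0.0572,0.004],[0,0,0.0187]],[0.085,[0.0217,0.0572,0.004],[0,0,0.0187]],[0.085,[0,0,0],[0,0,0]]]'

```text
time: 2.02
tool_pos: [587.4, 140.7, 304.6]
ee_rot: [[0.782, 0.623, 0.002], [0.623, -0.782, 0.005], [0.004, -0.003, -1.0]]
contact_force: [-0.4, 0.7, -0.1]
finger_gap: 84.8
gripper_force: 0.0
```

```bash
cat >> h.py <<'E'
def wrist():
    s=ctrl.sense(); im=get_image("wrist")
    T=np.eye(4);T[:3,:3]=s["ee_rot"];T[:3,3]=s["tool_pos"]
    im["cam_to_world"]=T@np.array(im["hand_eye"]);im["s"]=s
    return im
def wonz(im,u,v,z):
    x=(u-im["cx"])/im["fx"];y=(v-im["cy"])/im["fy"];r=np.hypot(x,y)+1e-9
    T=im["cam_to_world"];d=T[:3,:3]@np.array([np.sin(r)*x/r,np.sin(r)*y/r,np.cos(r)]);o=T[:3,3]
    return o+d*(z-o[2])/d[2]
def wproj(im,p):
    T=im["cam_to_world"];q=T[:3,:3].T@(np.array(p,float)-T[:3,3]);t=np.arctan2(np.hypot(q[0],q[1]),q[2]);n=np.hypot(q[0],q[1])
    return im["cx"]+im["fx"]*t*q[0]/n,im["cy"]+im["fy"]*t*q[1]/n
E
python3 - <<'E'
from h import *
import pickle
w=wrist();pickle.dump(w,open("w1.pkl","wb"))
print(w["fx"],w["cx"],w["cy"],w["s"]["tool_pos"],w["s"]["ee_rot"],w["s"]["joints"])
cv2.imwrite("pics/w1.png",cv2.resize(cv2.cvtColor(w["color"],cv2.COLOR_RGB2BGR),(800,600),interpolation=cv2.INTER_CUBIC))
E
```

```text
297.3186396354542 257.67347353980597 192.78895713691756 [587.43040324 140.70090276 304.64106168] [[ 0.78234603  0.62284188  0.00163587]
 [ 0.62283014 -0.78234343  0.00462325]
 [ 0.00415936 -0.00259811 -0.99998797]] [ -7.79650572  22.09270481 -13.26101572 104.74253483   5.87880208
  53.66377839 -75.06699244]
```

View pics/w1.png

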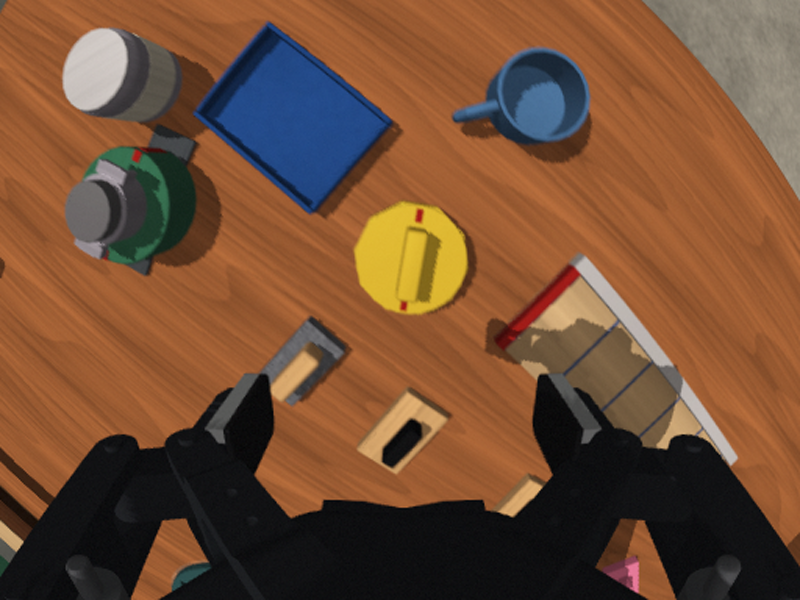

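The wrist view (800x600) shows the cap at (411,258) with red dashes at (419,215) and (403,305). The canister follower is at (93,210), the tray corners are at (268,25), (392,125), (313,212) and (198,110), the pad is at (303,362) and a front is at (404,432).

Run:
```python
from m import *
import m,pickle
w=pickle.load(open("w1.pkl","rb"))
m.onz=wonz
h=cv2.cvtColor(w["color"],cv2.COLOR_RGB2HSV).astype(int);H,S,V=h[...,0],h[...,1],h[...,2]
red=((H<6)|(H>174))&(S>150)&(V>70)
yel=(H>20)&(H<34)&(S>150)&(V>80)
roi=np.zeros_like(red);roi[125:205,222:302]=1
yr=(yel|red)&roi
print("cap",m.rects(w,yr,32,50));print("dash",m.rects(w,red&roi,32,4))
# bright side top face circle of cap: enclosing circle
pts=np.argwhere(yr)[:,::-1].astype(np.float32)
print("red all",m.rects(w,red,60,6))
roi=np.zeros_like(red);roi[0:142,120:255]=1
print("tray",m.rects(w,(H>104)&(H<124)&(S>150)&roi,26,300))
for u,v in[(268,25),(392,125),(313,212),(198,110)]: print(np.round(wonz(w,u*.64,v*.64,26),1))
print("can red catch marks; neck");print("follower",m.rects(w,(S<40)&(V>70)&(V<130)&(np.indices(H.shape)[1]<80)&(np.indices(H.shape)[0]>105)&(np.indices(H.shape)[0]<165),112,50))
print("green",m.rects(w,(H>65)&(H<90)&(S>100)&(np.indices(H.shape)[1]<140),60,100))
T=w["cam_to_world"];print("cam",T[:3,3])
c=cv2.cvtColor(w["color"],cv2.COLOR_RGB2BGR)[70:190,25:145];cv2.imwrite("pics/can1.png",cv2.resize(c,(600,600),interpolation=cv2.INTER_CUBIC))
```

```text
cap [([262.9, 165.0], 3916, [589.1, 132.4, 588.1, 132.2], [97, 99], 84.2)]
dash [([267.9, 137.4], 19, [622.9, 150.9, 622.8, 150.7], [3, 9], 38.8), ([257.9, 195.4], 11, [551.3, 111.1, 551.3, 110.9], [3, 4], 38.5)]
red all [([91.8, 95.3], 6, [527.4, 381.8, 526.9, 382.2], [1, 5], 121.9), ([87.2, 99.3], 31, [518.8, 385.2, 518.7, 385.4], [7, 10], 3.9), ([267.9, 137.4], 19, [624.3, 153.2, 624.2, 153.0], [2, 9], 38.8), ([344.5, 195.3], 619, [629.8, 25.6, 627.6, 26.0], [14, 94], 175.4), ([257.9, 195.4], 11, [557.8, 116.2, 557.7, 115.9], [3, 4], 38.5)]
tray [([186.4, 74.8], 7823, [623.0, 293.8, 622.6, 296.7], [108, 148], 86.8)]
[677.9 365.2  26. ]
[669.5 217.2  26. ]
[567.4 225.   26. ]
[578.3 371.6  26. ]
can red catch marks; neck
follower [([58.6, 135.6], 1035, [474.0, 370.2, 472.1, 366.2], [63, 65], 32.5)]
green [([99.6, 130.2], 2289, [494.4, 343.7, 490.4, 351.9], [99, 106], 39.9)]
cam [642.51534064 183.19539827 430.43229872]
```

View pics/can1.png

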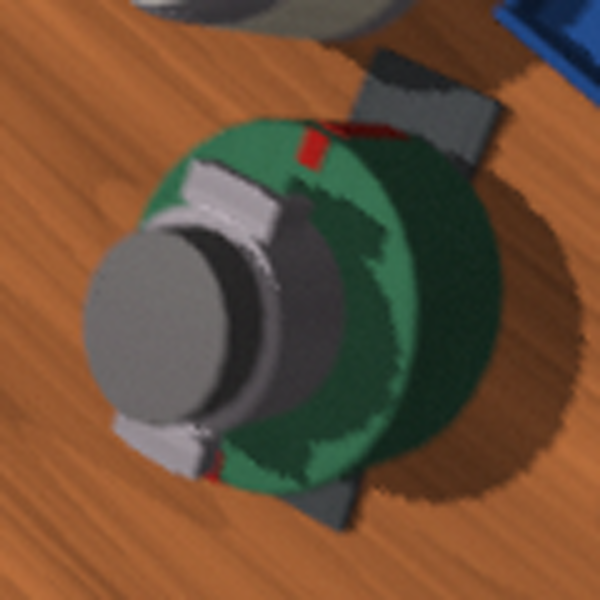

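Call:
servo_tool --targets '[[0.085,[-0.0352,0.0382,0],[0,0,-0.0332]],[0.085,[-0.0352,0.0382,0],[0,0,-0.0332]],[0.085,[-0.0352,0.0382,0],[0,0,-0.0332]],[0.085,[-0.0352,0.0382,0],[0,0,-0.0332]],[0.085,[-0.0352,0.0382,0],[0,0,-0.0332]],[0.085,[0,0,0],[0,0,0]],[0.085,[0,0,0],[0,0,0]]]'

```text
time: 2.95
tool_pos: [411.3, 322.1, 304.0]
ee_rot: [[0.88, 0.475, 0.0], [0.475, -0.88, -0.002], [-0.001, 0.002, -1.0]]
contact_force: [0.3, 0.1, -0.3]
finger_gap: 85.1
gripper_force: 0.0
```

Run:
```python
from h import *
import pickle
w=wrist();pickle.dump(w,open("w2.pkl","wb"))
print(w["s"]["tool_pos"],w["cam_to_world"][:3,3])
u,v=map(int,wproj(w,[470,365,90]));print(u,v)
x0,y0=max(u-60,0),max(v-60,0)
c=cv2.cvtColor(w["color"],cv2.COLOR_RGB2BGR)[y0:y0+120,x0:x0+120];print(x0,y0)
cv2.imwrite("pics/can2.png",cv2.resize(c,None,fx=5,fy=5,interpolation=cv2.INTER_CUBIC))
```

```text
[411.3247     322.13393803 304.03791779] [473.43920379 355.08023338 429.48631211]
247 108
187 48
```

View pics/can2.png

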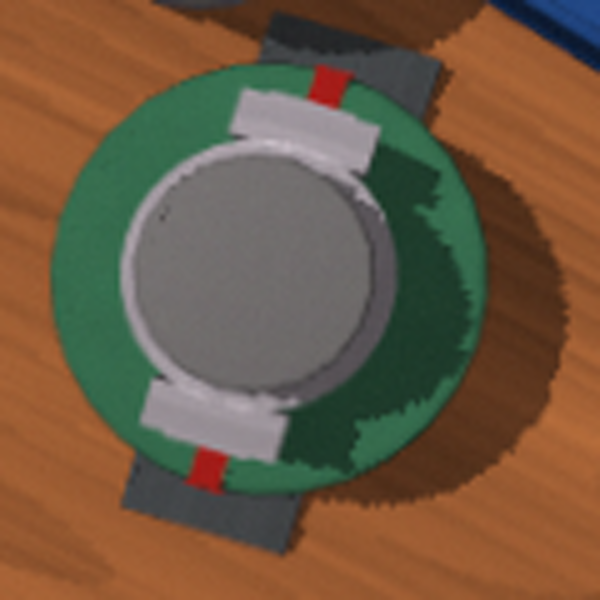

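The crop shows the canister from above: follower disc at (252,272), catches at (307,131) and (215,421), red marks at (330,87) and (207,471).

Run:
```python
from h import *
import pickle
w=pickle.load(open("w2.pkl","rb"))
g=lambda x,y,z: wonz(w,187+(x+.5)/5-.5,48+(y+.5)/5-.5,z)
print("fol",g(252,272,112))
for n,p,q,z in(("catch",(307,131),(215,421),94),("red",(330,87),(207,471),60)):
    P,Q=g(*p,z),g(*q,z);d=P-Q;print(n,(P+Q)/2,np.hypot(*d[:2]),np.degrees(np.arctan2(d[1],d[0])))
h=cv2.cvtColor(w["color"],cv2.COLOR_RGB2HSV).astype(int);H,S,V=h[...,0],h[...,1],h[...,2]
m=(H>60)&(H<92)&(S>90);m[:48]=0;m[170:]=0;m[:,:180]=0;m[:,310:]=0
c,_=cv2.findContours(m.astype(np.uint8),cv2.RETR_EXTERNAL,cv2.CHAIN_APPROX_NONE);c=max(c,key=cv2.contourArea)
W=np.array([wonz(w,*p[0],60)[:2] for p in c],np.float32);print("body hull",cv2.minEnclosingCircle(W))
roi=np.zeros_like(m);roi[48:168,187:307]=1
f=(S<30)&(V>85)&(V<135)&roi;n,l,st,cc=cv2.connectedComponentsWithStats(f.astype(np.uint8));i=1+st[1:,4].argmax();print("fol mask",st[i],wonz(w,*cc[i],112))
# tin top (white) centroid and mug not needed; pad, tray corners from this view
import m as M;M.onz=wonz
print("tray",M.rects(w,(H>104)&(H<124)&(S>150)&(V>40),26,1500))
top=pickle.load(open("first.pkl","rb"))[0]
for u,v in[(165,302)]: print("tin",onz(top,u*.64,v*.64,100), wonz(w,187+25,48-10,0))
```

```text
fol [470.72904603 377.42314556 112.        ]
catch [470.68747424 376.66111795  94.        ] 68.77979954148407 10.624525501594675
red [470.58678651 377.00193301  60.        ] 100.64910280462736 10.489729175315576
body hull ((472.3951721191406, 369.2964172363281), 53.20280075073242)
fol mask [ 214   79   52   52 1934] [470.92452098 375.65347268 112.        ]
tray [([341.4, 43.3], 7339, [615.3, 298.7, 619.6, 299.8], [114, 148], 86.9), ([27.3, 184.8], 4680, [189.0, 666.7, 178.3, 679.1], [155, 203], 0.3)]
tin [557.62199541 441.74702541 100.        ] [537.24058777 462.50887368   0.        ]
```

Run:
```python
from m import *
import m,pickle
m.onz=wonz
for n in("w1.pkl","w2.pkl"):
    w=pickle.load(open(n,"rb"));print(n,"maxvel",np.abs(w["s"]["joint_velocities"]).max(),w["s"]["tool_pos"])
s=ctrl.sense();print(s["tool_pos"],np.abs(s["joint_velocities"]).max())
w=wrist();pickle.dump(w,open("w3.pkl","wb"))
for n in("w1.pkl","w3.pkl"):
    w=pickle.load(open(n,"rb"))
    h=cv2.cvtColor(w["color"],cv2.COLOR_RGB2HSV).astype(int);H,S,V=h[...,0],h[...,1],h[...,2]
    red=((H<6)|(H>174))&(S>150)&(V>70);yel=(H>20)&(H<34)&(S>150)&(V>80)
    print(n,"cap",[r for r in m.rects(w,yel,32,100)],"dash",[r for r in m.rects(w,red,32,4)])
    print(" tray",m.rects(w,(H>104)&(H<124)&(S>150)&(V>40),26,1500)[0])
    b=(V<45);print(" blk",[r for r in m.rects(w,b,44,30) if 30<r[3][1]<80])
```

```text
w1.pkl maxvel 4.770262750104717 [587.43040324 140.70090276 304.64106168]
w2.pkl maxvel 1.0718446589886788 [411.3247     322.13393803 304.03791779]
[411.88306055 321.84604475 304.05907426] 0.5704678128715054
w1.pkl cap [([262.9, 165.0], 3916, [589.1, 132.4, 588.1, 132.2], [97, 99], 84.2)] dash [([91.8, 95.3], 6, [518.6, 396.8, 518.1, 397.2], [1, 6], 121.9), ([87.2, 99.3], 31, [509.4, 400.5, 509.3, 400.7], [7, 11], 3.9), ([267.9, 137.4], 19, [622.9, 150.9, 622.8, 150.7], [3, 9], 38.8), ([67.2, 164.8], 4, [402.7, 377.5, 402.3, 377.6], [1, 5], 146.5), ([344.5, 195.3], 619, [628.8, 13.7, 626.5, 14.1], [15, 101], 175.4), ([257.9, 195.4], 11, [551.3, 111.1, 551.3, 110.9], [3, 4], 38.5)]
 tray ([186.4, 74.8], 7823, [623.0, 293.8, 622.6, 296.7], [108, 148], 86.8)
 blk [([71.3, 131.8], 198, [457.5, 391.5, 455.2, 393.0], [25, 54], 41.4), ([208.2, 212.5], 54, [491.5, 151.8, 491.5, 150.5], [4, 38], 86.0), ([256.9, 283.2], 391, [443.3, 27.0, 442.5, 26.9], [21, 58], 1.5)]
w3.pkl cap [([419.3, 120.8], 3164, [583.7, 141.7, 584.3, 139.9], [96, 112], 121.0)] dash [([251.6, 65.2], 51, [523.5, 389.2, 523.4, 389.4], [8, 11], 2.6), ([426.2, 95.0], 18, [622.9, 152.2, 622.8, 152.4], [4, 9], 30.1), ([475.9, 142.5], 580, [618.6, 25.1, 620.1, 25.3], [24, 106], 175.0), ([227.7, 142.1], 50, [417.3, 368.7, 417.3, 368.7], [9, 10], 13.5), ([424.0, 148.0], 21, [553.4, 113.0, 553.4, 113.0], [4, 9], 34.5)]
 tray ([340.6, 43.4], 7364, [615.2, 298.9, 619.5, 300.1], [114, 148], 86.7)
 blk [([342.2, 200.6], 84, [422.8, 191.9, 423.1, 191.8], [6, 36], 176.8), ([422.9, 236.5], 460, [437.7, 34.0, 437.1, 33.7], [34, 49], 0.6), ([477.4, 272.4], 319, [435.8, -143.8, 435.0, -143.8], [45, 50], 2.4), ([500.7, 281.0], 262, [447.8, -236.3, 447.4, -237.2], [50, 55], 11.9), ([8.4, 322.5], 133, [-194.1, 677.2, -191.1, 672.5], [37, 68], 88.6)]
```

Call:
servo_tool --targets '[[0.085,[0.0352,-0.038,-0.02],[0,0,0.003]],[0.085,[0.0352,-0.038,-0.02],[0,0,0.003]],[0.085,[0.0352,-0.038,-0.03],[0,0,0.003]],[0.085,[0.0352,-0.038,-0.03],[0,0,0.003]],[0.085,[0.0352,-0.038,-0.03],[0,0,0.003]],[0.085,[0,0,-0.03],[0,0,0]],[0.085,[0,0,0],[0,0,0]],[0.085,[0,0,0],[0,0,0]],[0.085,[0,0,0],[0,0,0]],[0.085,[0,0,0],[0,0,0]]]'

```text
time: 4.3
tool_pos: [587.1, 135.0, 145.6]
ee_rot: [[0.871, 0.491, 0.002], [0.491, -0.871, 0.001], [0.002, 0.0, -1.0]]
contact_force: [-0.4, -0.8, 0.2]
finger_gap: 85.2
gripper_force: 0.0
```

Run:
```python
from m import *
import m
m.onz=wonz
w=wrist();s=w["s"];print(s["tool_pos"],s["joint_velocities"].max())
h=cv2.cvtColor(w["color"],cv2.COLOR_RGB2HSV).astype(int);H,S,V=h[...,0],h[...,1],h[...,2]
red=((H<6)|(H>174))&(S>150)&(V>70)
print([r for r in m.rects(w,red,32,8)])
cv2.imwrite("pics/w4.png",cv2.cvtColor(w["color"],cv2.COLOR_RGB2BGR))
```

```text
[587.06096241 135.02482947 145.59624149] 0.2903985871508418
[([259.5, 147.5], 84, [623.0, 152.5, 623.0, 152.5], [4, 11], 29.4), ([397.7, 205.6], 1017, [641.5, 16.7, 635.2, 18.9], [17, 85], 175.1), ([259.0, 243.0], 15, [549.4, 111.4, 549.4, 111.4], [2, 4], 119.3)]
```

View pics/w4.png

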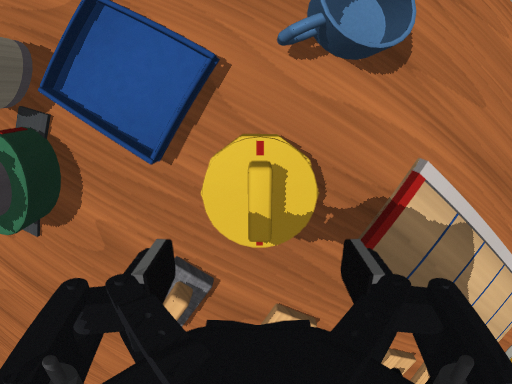

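The cap lies square between the fingers, with red dashes at (259,147) and (259,243). I go down and pinch the bar.

Call:
servo_tool --targets '[[0.085,[0.001,-0.0024,-0.03],[0,0,0]],[0.085,[0,0,-0.03],[0,0,0]],[0.085,[0,0,-0.02],[0,0,0]],[0.085,[0,0,-0.011],[0,0,0]],[0.085,[0,0,0],[0,0,0]],[0.01,[0,0,0],[0,0,0]],[0.01,[0,0,0],[0,0,0]],[0.01,[0,0,0],[0,0,0]],[0.01,[0,0,0],[0,0,0]],[0.01,[0,0,0],[0,0,0]],[0.01,[0,0,0],[0,0,0]]]' --squeeze 80

```text
time: 5.72
tool_pos: [588.0, 132.1, 53.9]
ee_rot: [[0.872, 0.49, 0.001], [0.49, -0.872, 0.0], [0.001, 0.0, -1.0]]
contact_force: [-0.1, 0.2, 5.1]
finger_gap: 16.8
gripper_force: 79.2
```

Call:
servo_tool --targets '[[0.01,[0,0,0.04],[0,0,0]],[0.01,[0,0,0.055],[0,0,0]],[0.01,[0,0,0.055],[0,0,0]],[0.01,[-0.0195,0.0408,0],[0,0,0.12]],[0.01,[-0.0195,0.0408,0],[0,0,0.12]],[0.01,[-0.0195,0.0408,0],[0,0,0.12]],[0.01,[-0.0195,0.0408,0],[0,0,0.12]],[0.01,[-0.0195,0.0408,0],[0,0,0.12]],[0.01,[-0.0195,0.0408,0],[0,0,0.12]],[0.01,[0,0,0],[0,0,0]],[0.01,[0,0,0],[0,0,0]],[0.01,[0,0,0],[0,0,0]],[0.01,[0,0,0],[0,0,0]]]'

```text
time: 7.35
tool_pos: [471.4, 375.2, 203.1]
ee_rot: [[0.335, 0.942, -0.0], [0.942, -0.335, -0.001], [-0.001, 0.0, -1.0]]
contact_force: [-0.2, -0.5, -0.7]
finger_gap: 16.8
gripper_force: 78.4
```

Run:
```python
from h import *
w=wrist();s=w["s"];print(s["tool_pos"],s["joint_velocities"].max(),s["joints"],s["gripper_force"],np.degrees(np.arctan2(s["ee_rot"][1][0],s["ee_rot"][0][0])))
cv2.imwrite("pics/w5.png",cv2.cvtColor(w["color"],cv2.COLOR_RGB2BGR))
a=get_image("side");save(a,"s5.png")
```

```text
[471.37800486 375.1963371  203.06624853] 0.011913228141466949 [-26.25914299  29.79090098 -23.10216887 109.80738905  16.45997646
  43.66197151 -78.21777604] 78.37025284767151 70.42958831392842
```

View pics/w5.png

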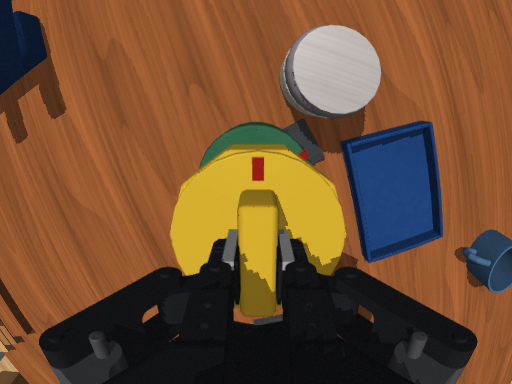

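The cap is held squarely over the canister, with its dash at (258,168); the tin is at (332,70).

Run:
```python
from h import *
w=wrist()
h=cv2.cvtColor(w["color"],cv2.COLOR_RGB2HSV).astype(int);H,S,V=h[...,0],h[...,1],h[...,2]
red=((H<6)|(H>174))&(S>150)&(V>70);red[:155]=0;red[182:]=0;red[:,:245]=0;red[:,270:]=0
v,u=np.argwhere(red).mean(0);p=wonz(w,u,v,181.2);print(p,p[:2]-40*np.array([.335,.942]))
print("tin",wonz(w,332,71,100))
```

```text
[485.3543654 413.390287  181.2      ] [471.9543654 375.710287 ]
tin [559.85287864 452.01679056 100.        ]
```

Call:
servo_tool --targets '[[0.01,[-0.0012,0.0011,-0.02],[0,0,0]],[0.01,[0,0,-0.02],[0,0,0]],[0.01,[0,0,-0.015],[0,0,0]],[0.01,[0,0,-0.005],[0,0,0]],[0.01,[0,0,-0.005],[0,0,0]],[0.01,[0,0,-0.005],[0,0,0]],[0.01,[0,0,0],[0,0,0]],[0.01,[0,0,0],[0,0,0]]]'

```text
time: 8.5
tool_pos: [469.8, 378.0, 134.1]
ee_rot: [[0.333, 0.943, 0.001], [0.943, -0.333, 0.001], [0.001, 0.001, -1.0]]
contact_force: [-1.0, -0.6, 3.2]
finger_gap: 16.4
gripper_force: 79.1
```

Call:
servo_tool --targets '[[0.01,[0.0002,-0.0006,-0.003],[0,0,0]],[0.01,[0.0001,-0.0006,-0.003],[0,0,0]],[0.01,[0,0,-0.003],[0,0,0]],[0.01,[0,0,-0.001],[0,0,0]],[0.01,[0,0,0],[0,0,0]],[0.01,[0,0,0],[0,0,0]]]'

```text
time: 9.25
tool_pos: [469.8, 378.0, 124.9]
ee_rot: [[0.332, 0.943, 0.001], [0.943, -0.332, 0.002], [0.002, 0.0, -1.0]]
contact_force: [-2.5, -1.1, 11.4]
finger_gap: 16.8
gripper_force: 80.2
```

Call:
servo_tool --targets '[[0.01,[0.0003,-0.001,0],[0,0,-0.0873]],[0.01,[0,0,0],[0,0,-0.0873]],[0.01,[0,0,0],[0,0,-0.0873]],[0.01,[0,0,0],[0,0,-0.0873]],[0.01,[0,0,0],[0,0,-0.0873]],[0.01,[0,0,0],[0,0,-0.0873]],[0.01,[0,0,0],[0,0,0]]]'

```text
time: 10.12
tool_pos: [471.9, 377.5, 125.4]
ee_rot: [[0.76, 0.65, 0.004], [0.65, -0.76, 0.004], [0.006, 0.0, -1.0]]
contact_force: [-0.3, 0.0, 10.0]
finger_gap: 16.7
gripper_force: 80.2
```

Call:
servo_tool --targets '[[0.01,[-0.001,-0.0007,-0.001],[0,0,-0.0873]],[0.01,[0,0,0],[0,0,-0.0873]],[0.01,[0,0,0],[0,0,-0.0873]],[0.01,[0,0,0],[0,0,-0.0873]],[0.01,[0,0,0],[0,0,-0.0873]],[0.01,[0,0,0],[0,0,-0.0873]],[0.01,[0,0,0],[0,0,0]],[0.01,[0,0,0],[0,0,0]],[0.01,[0,0,0],[0,0,0]]]'

```text
time: 11.25
tool_pos: [471.2, 376.7, 124.5]
ee_rot: [[0.983, 0.182, 0.005], [0.182, -0.983, 0.004], [0.005, -0.003, -1.0]]
contact_force: [-0.4, -0.8, 12.1]
finger_gap: 16.9
gripper_force: 80.3
```

Run:
```python
from h import *
s=ctrl.sense();print(s["tool_pos"],s["contact_force"],s["torque"],s["joints"],np.degrees(np.arctan2(s["ee_rot"][1][0],s["ee_rot"][0][0])))
```

```text
[471.24970386 376.67456877 124.49131796] [-0.42179852 -0.77853186 12.11585811] [-0.19028285  0.10972529 -0.07564759] [ -40.4228142    34.39362917   -3.54276188  113.29309411    3.79355221
   32.07095064 -126.0409815 ] 10.509649075494893
```

Call:
servo_tool --targets '[[0.01,[0,0,0.002],[0,0,0]],[0.01,[0,0,0.002],[0,0,0]],[0.01,[0,0,0.002],[0,0,0]],[0.01,[0,0,0.002],[0,0,0]],[0.01,[0,0,0.002],[0,0,0]],[0.01,[0,0,0],[0,0,0]],[0.01,[0,0,0],[0,0,0]]]'

```text
time: 12.12
tool_pos: [470.2, 375.9, 132.8]
ee_rot: [[0.983, 0.183, 0.002], [0.183, -0.983, 0.002], [0.003, -0.002, -1.0]]
contact_force: [2.0, 1.3, 4.3]
finger_gap: 16.4
gripper_force: 79.2
```

Call:
servo_tool --targets '[[0.01,[0,0,0.002],[0,0,0]],[0.01,[0,0,0.001],[0,0,0]],[0.01,[0,0,0],[0,0,0]],[0.01,[0,0,0],[0,0,0]]]'

```text
time: 12.62
tool_pos: [469.5, 375.3, 134.0]
ee_rot: [[0.983, 0.183, 0.001], [0.183, -0.983, 0.001], [0.001, -0.001, -1.0]]
contact_force: [4.6, 3.9, -4.9]
finger_gap: 16.2
gripper_force: 78.9
```

Call:
servo_tool --targets '[[0.01,[0,0,-0.001],[0,0,0]],[0.085,[0,0,0],[0,0,0]],[0.085,[0,0,0],[0,0,0]],[0.085,[0,0,0],[0,0,0]],[0.085,[0,0,0],[0,0,0]],[0.085,[0,0,0.04],[0,0,0]],[0.085,[0,0,0.06],[0,0,0]],[0.085,[0,0,0.06],[0,0,0]],[0.085,[0,0,0],[0,0,0]],[0.085,[0,0,0],[0,0,0]]]'

```text
time: 13.88
tool_pos: [468.6, 374.4, 294.1]
ee_rot: [[0.983, 0.183, -0.0], [0.183, -0.983, -0.0], [-0.0, 0.0, -1.0]]
contact_force: [-0.4, 0.1, -1.5]
finger_gap: 85.0
gripper_force: 0.0
```

Run:
```python
from m import *
import m,pickle
m.onz=wonz
w=wrist();pickle.dump(w,open("w6.pkl","wb"));s=w["s"];print(s["tool_pos"])
h=cv2.cvtColor(w["color"],cv2.COLOR_RGB2HSV).astype(int);H,S,V=h[...,0],h[...,1],h[...,2]
red=((H<6)|(H>174))&(S>150)&(V>70);yel=(H>20)&(H<34)&(S>150)&(V>80)
R=m.rects(w,red,112,10);print(R);print(m.rects(w,yel,112,300))
d=np.subtract(R[0][2][:2],R[1][2][:2]);print(np.hypot(*d),np.degrees(np.arctan2(d[1],d[0])))
cv2.imwrite("pics/w6.png",cv2.cvtColor(w["color"],cv2.COLOR_RGB2BGR))
```

```text
[468.62102898 374.40281999 294.13799971]
[([487.1, 116.8], 536, [604.6, 99.8, 605.2, 99.8], [17, 82], 174.9), ([254.5, 123.4], 49, [523.5, 387.0, 523.4, 387.0], [7, 7], 10.4), ([257.5, 137.5], 40, [509.7, 381.3, 509.7, 381.3], [3, 9], 10.5), ([257.5, 213.5], 16, [428.0, 366.1, 428.0, 366.1], [3, 4], 10.5)]
[([257.4, 173.0], 6396, [472.3, 374.5, 471.7, 374.2], [97, 99], 100.5)]
298.430980295277 -74.23129585357074
```

View pics/w6.png

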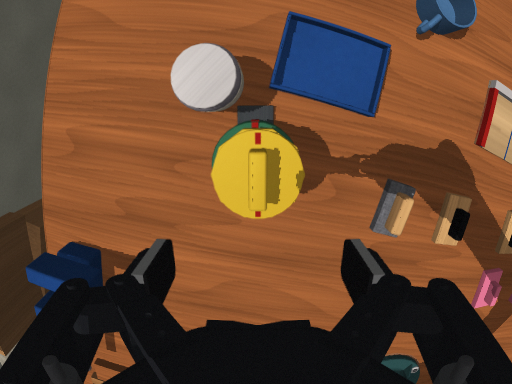

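The cap is locked on the canister, its dashes at (257,137) and (257,213) lining up with the canister's red mark at (254,123). The pad is at (392,208). Next the pad.

Call:
servo_tool --targets '[[0.085,[-0.005,-0.049,0],[0,0,-0.0366]],[0.085,[-0.005,-0.049,0],[0,0,-0.0366]],[0.085,[-0.005,-0.049,0],[0,0,-0.0366]],[0.085,[-0.005,-0.049,0],[0,0,-0.0366]],[0.085,[-0.005,-0.049,0],[0,0,-0.0366]],[0.085,[0,0,0],[0,0,0]],[0.085,[0,0,0],[0,0,0]],[0.085,[0,0,0],[0,0,0]]]'

```text
time: 14.92
tool_pos: [443.9, 131.2, 293.7]
ee_rot: [[1.0, 0.004, -0.001], [0.004, -1.0, 0.0], [-0.001, -0.0, -1.0]]
contact_force: [0.1, -0.0, -0.2]
finger_gap: 84.9
gripper_force: 0.0
```

Run:
```python
from m import *
import m,pickle
m.onz=wonz
w=wrist();pickle.dump(w,open("w7.pkl","wb"));s=w["s"];print(s["tool_pos"],np.abs(s["joint_velocities"]).max())
h=cv2.cvtColor(w["color"],cv2.COLOR_RGB2HSV).astype(int);H,S,V=h[...,0],h[...,1],h[...,2]
print("felt",[r for r in m.rects(w,(S<60)&(V>40)&(V<130),18,200)])
print("pale",[r for r in m.rects(w,(H>10)&(H<22)&(S>60)&(S<135)&(V>150),48,150)])
cv2.imwrite("pics/w7.png",cv2.resize(cv2.cvtColor(w["color"],cv2.COLOR_RGB2BGR),(800,600),interpolation=cv2.INTER_CUBIC))
```

```text
[443.92993637 131.2458232  293.7144315 ] 0.2506214809978695
felt [([431.1, 25.4], 505, [664.9, -138.6, 661.9, -158.8], [8, 313], 85.0), ([52.4, 90.0], 2043, [566.6, 454.9, 569.3, 465.2], [94, 126], 82.0), ([92.7, 104.8], 226, [533.8, 374.8, 531.5, 380.4], [20, 47], 107.0), ([242.7, 163.0], 1297, [441.4, 151.0, 437.4, 152.0], [47, 85], 175.2), ([109.9, 185.5], 273, [410.0, 355.2, 410.7, 357.5], [20, 47], 102.2), ([146.5, 260.5], 468, [284.2, 309.9, 286.5, 310.1], [26, 102], 148.5), ([368.7, 260.4], 466, [285.6, -49.9, 287.4, -50.3], [26, 101], 31.4)]
pale [([373.9, 42.7], 2774, [610.8, -19.6, 611.8, -20.3], [60, 94], 175.0), ([415.0, 52.9], 2373, [605.7, -82.0, 606.5, -82.9], [60, 94], 175.3), ([450.7, 63.7], 1943, [600.4, -144.7, 601.0, -145.6], [60, 94], 175.2), ([481.2, 74.5], 1565, [595.2, -207.4, 595.8, -208.5], [60, 94], 175.4), ([503.6, 84.5], 889, [588.9, -261.5, 591.2, -264.2], [45, 94], 175.6), ([327.6, 174.3], 1043, [432.9, 39.1, 442.9, 32.4], [49, 81], 0.9), ([484.4, 147.3], 196, [482.9, -222.9, 479.7, -224.4], [29, 33], 105.6), ([240.4, 170.3], 618, [437.5, 152.6, 437.0, 152.7], [18, 57], 175.0), ([434.5, 190.4], 303, [412.3, -130.5, 408.4, -131.6], [29, 58], 59.5)]
```

View pics/w7.png

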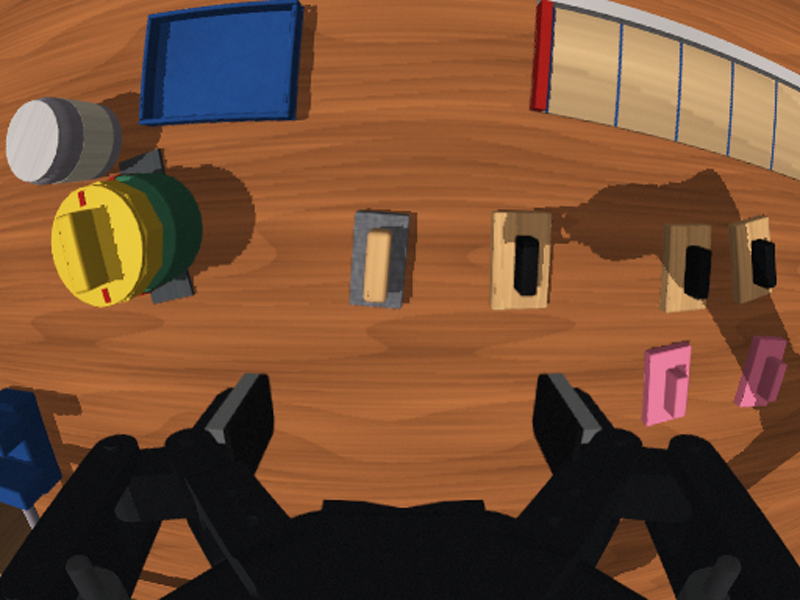

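The pad is at (381,258) with its handle at (377,265) and yaw about -5°. The fronts are at (521,262), (687,268) and (754,258).

Call:
servo_tool --targets '[[0.085,[-0.0035,0.0105,-0.05],[0,0,-0.045]],[0.085,[-0.0032,0.0105,-0.05],[0,0,-0.046]],[0.085,[0,0,-0.055],[0,0,0]],[0.085,[0,0,-0.05],[0,0,0]],[0.085,[0,0,-0.03],[0,0,0]],[0.085,[0,0,-0.0157],[0,0,0]],[0.085,[0,0,-0.005],[0,0,0]],[0.085,[0,0,0],[0,0,0]],[0.01,[0,0,0],[0,0,0]],[0.01,[0,0,0],[0,0,0]],[0.01,[0,0,0],[0,0,0]],[0.01,[0,0,0],[0,0,0]],[0.01,[0,0,0],[0,0,0]],[0.01,[0,0,0],[0,0,0]]]' --squeeze 60

```text
time: 16.73
tool_pos: [437.6, 151.0, 39.1]
ee_rot: [[0.996, -0.09, 0.001], [-0.09, -0.996, 0.0], [0.001, -0.0, -1.0]]
contact_force: [-1.0, 0.2, 5.0]
finger_gap: 18.8
gripper_force: 60.0
```

Call:
servo_tool --targets '[[0.01,[0,0,0.05],[0,0,0]],[0.01,[0,0,0.055],[0,0,0]],[0.01,[0,0,0.055],[0,0,0]],[0.01,[0.03,0.0292,0.01],[0,0,0.01]],[0.01,[0.03,0.0292,0.01],[0,0,0.01]],[0.01,[0.03,0.0292,0.01],[0,0,0.01]],[0.01,[0.03,0.0292,0],[0,0,0]],[0.01,[0.03,0.0292,0],[0,0,0]],[0.01,[0,0,0],[0,0,0]],[0.01,[0,0,0],[0,0,0]],[0.01,[0,0,0],[0,0,0]]]'

```text
time: 18.1
tool_pos: [586.3, 295.4, 228.2]
ee_rot: [[0.998, -0.061, -0.002], [-0.061, -0.998, -0.001], [-0.001, 0.001, -1.0]]
contact_force: [-0.2, -0.0, -1.7]
finger_gap: 18.9
gripper_force: 59.1
```

Run:
```python
from m import *
import m
m.onz=wonz
w=wrist();s=w["s"];print(s["tool_pos"],np.abs(s["joint_velocities"]).max(),s["finger_gap"])
h=cv2.cvtColor(w["color"],cv2.COLOR_RGB2HSV).astype(int);H,S,V=h[...,0],h[...,1],h[...,2]
b=(H>104)&(H<124)&(S>150)
print("tray",m.rects(w,b,26,1500),[r[0] for r in m.rects(w,b,0,1500)])
cv2.imwrite("pics/w8.png",cv2.cvtColor(w["color"],cv2.COLOR_RGB2BGR))
```

```text
[586.31050956 295.36824445 228.23634566] 0.26157682943870675 18.89653865537552
tray [([249.7, 131.9], 10369, [632.9, 300.6, 623.1, 299.7], [108, 148], 86.8)] [[249.7, 131.9]]
```

View pics/w8.png

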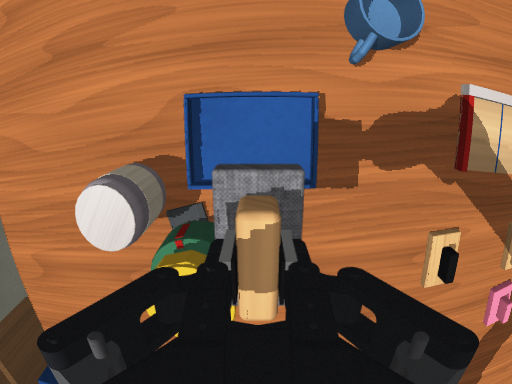

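Call:
servo_tool --targets '[[0.01,[0.0184,0.002,-0.04],[0,0,0]],[0.01,[0.0184,0.002,-0.045],[0,0,0]],[0.01,[0,0,-0.045],[0,0,0]],[0.01,[0,0,-0.025],[0,0,0]],[0.01,[0,0,0],[0,0,0]],[0.01,[0,0,0],[0,0,0]]]'

```text
time: 18.9
tool_pos: [624.9, 300.9, 74.9]
ee_rot: [[0.998, -0.06, 0.002], [-0.06, -0.998, 0.001], [0.002, -0.001, -1.0]]
contact_force: [1.2, 0.0, -0.6]
finger_gap: 19.0
gripper_force: 59.1
```

Call:
servo_tool --targets '[[0.01,[-0.0018,0,-0.015],[0,0,0]],[0.01,[0,0,-0.01],[0,0,0]],[0.01,[0,0,-0.004],[0,0,0]],[0.01,[0,0,0],[0,0,0]],[0.05,[0,0,0],[0,0,0]],[0.05,[0,0,0],[0,0,0]],[0.05,[0,0,0],[0,0,0]],[0.05,[0,0,0.04],[0,0,0]],[0.05,[0,0,0.06],[0,0,0]],[0.085,[-0.03,-0.045,0.03],[0,0,0]],[0.085,[-0.04,-0.045,0.03],[0,0,0]],[0.085,[-0.04,-0.045,0.03],[0,0,0]],[0.085,[-0.04,-0.045,0.03],[0,0,0]],[0.085,[-0.03,-0.045,0.03],[0,0,0]],[0.085,[0,-0.045,0],[0,0,0]],[0.085,[0,0,0],[0,0,0]],[0.085,[0,0,0],[0,0,0]],[0.085,[0,0,0],[0,0,0]]]'

```text
time: 21.15
tool_pos: [451.0, 41.8, 288.0]
ee_rot: [[0.998, -0.058, -0.0], [-0.058, -0.998, 0.0], [-0.0, -0.0, -1.0]]
contact_force: [0.8, 0.5, 0.6]
finger_gap: 84.9
gripper_force: 0.0
```

Run:
```python
from m import *
import m,pickle
m.onz=wonz
w=wrist();pickle.dump(w,open("w9.pkl","wb"));s=w["s"];print(s["tool_pos"],np.abs(s["joint_velocities"]).max())
h=cv2.cvtColor(w["color"],cv2.COLOR_RGB2HSV).astype(int);H,S,V=h[...,0],h[...,1],h[...,2]
print("felt",[r for r in m.rects(w,(S<60)&(V>40)&(V<130),23,300)])
print("pale16",[r for r in m.rects(w,(H>10)&(H<22)&(S>60)&(S<135)&(V>150),16,300)])
print("blk44",[r for r in m.rects(w,V<50,44,60) if r[3][1]<90])
cv2.imwrite("pics/w9.png",cv2.resize(cv2.cvtColor(w["color"],cv2.COLOR_RGB2BGR),(800,600),interpolation=cv2.INTER_CUBIC))
```

```text
[451.03737428  41.78141372 288.00165512] 0.19701731973085057
felt [([396.7, 15.9], 587, [659.7, -174.8, 654.4, -190.7], [14, 349], 85.1), ([81.1, 66.9], 746, [615.4, 290.0, 619.8, 299.4], [53, 85], 176.3), ([14.9, 117.3], 1424, [564.6, 442.5, 561.6, 440.8], [85, 90], 80.4), ([146.5, 260.6], 463, [308.6, 224.8, 310.7, 225.4], [25, 98], 145.4), ([368.7, 260.4], 466, [288.6, -124.7, 290.7, -125.1], [25, 99], 27.9)]
pale16 [([307.6, 37.2], 3349, [619.1, -35.2, 620.3, -35.4], [65, 102], 175.3), ([355.9, 42.5], 3042, [613.4, -102.9, 614.5, -103.5], [65, 102], 175.2), ([399.8, 49.5], 2599, [607.9, -170.7, 608.7, -171.9], [64, 102], 174.7), ([438.2, 57.7], 2151, [602.3, -238.7, 603.0, -240.0], [64, 102], 175.0), ([471.1, 66.3], 1721, [596.7, -306.8, 597.1, -307.8], [64, 102], 175.2), ([64.4, 63.0], 360, [630.5, 326.3, 630.5, 326.0], [18, 64], 177.4), ([268.9, 169.6], 1598, [439.3, 26.4, 437.0, 23.4], [53, 88], 1.2), ([390.8, 181.0], 648, [414.3, -153.8, 420.8, -160.6], [52, 61], 4.4)]
blk44 [([91.1, 64.3], 282, [610.4, 258.9, 611.3, 258.7], [12, 77], 172.4), ([452.8, 159.6], 518, [449.6, -246.4, 448.9, -246.8], [31, 56], 15.4), ([400.4, 169.4], 553, [437.6, -154.4, 437.0, -154.2], [25, 52], 3.8), ([272.3, 174.2], 456, [439.1, 23.1, 438.7, 23.1], [15, 51], 1.2)]
```

View pics/w9.png

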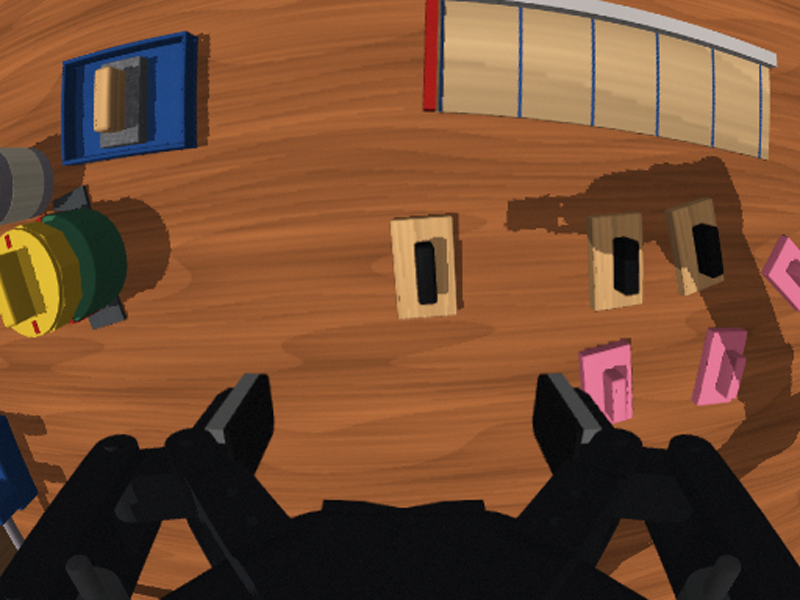

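The pad lies handle up in the tray at (105,98). The wooden fronts with black pulls are at (425,268), (617,262) and (697,247); the pink decoys stay untouched. I take the first front.

Call:
servo_tool --targets '[[0.085,[-0.0062,-0.0093,-0.05],[0,0,0.039]],[0.085,[-0.0062,-0.0093,-0.05],[0,0,0.04]],[0.085,[0,0,-0.055],[0,0,0]],[0.085,[0,0,-0.05],[0,0,0]],[0.085,[0,0,-0.03],[0,0,0]],[0.085,[0,0,-0.017],[0,0,0]],[0.085,[0,0,0],[0,0,0]],[0.01,[0,0,0],[0,0,0]],[0.01,[0,0,0],[0,0,0]],[0.01,[0,0,0],[0,0,0]],[0.01,[0,0,0],[0,0,0]],[0.01,[0,0,0],[0,0,0]],[0.01,[0,0,0],[0,0,0]]]' --squeeze 60

```text
time: 22.82
tool_pos: [438.8, 21.9, 36.9]
ee_rot: [[1.0, 0.019, 0.001], [0.019, -1.0, 0.0], [0.001, -0.0, -1.0]]
contact_force: [0.5, 1.2, 5.9]
finger_gap: 14.8
gripper_force: 59.7
```

Call:
servo_tool --targets '[[0.01,[0,0,0.05],[0,0,0]],[0.01,[0,0,0.055],[0,0,0]],[0.01,[0,0,0.055],[0,0,0]],[0.01,[0.035,-0.015,0.01],[0,0,-0.035]],[0.01,[0.035,-0.015,0],[0,0,-0.035]],[0.01,[0.035,-0.014,0],[0,0,-0.035]],[0.01,[0.035,-0.014,0],[0,0,0]],[0.01,[0,0,0],[0,0,0]],[0.01,[0,0,0],[0,0,0]],[0.01,[0,0,0],[0,0,0]]]'

```text
time: 24.08
tool_pos: [576.8, -35.6, 205.9]
ee_rot: [[0.996, -0.085, -0.002], [-0.085, -0.996, 0.0], [-0.002, -0.0, -1.0]]
contact_force: [0.2, 0.1, -1.6]
finger_gap: 14.6
gripper_force: 58.9
```

Run:
```python
from m import *
import m,pickle
m.onz=wonz
w=wrist();pickle.dump(w,open("w10.pkl","wb"));s=w["s"];print(s["tool_pos"],np.abs(s["joint_velocities"]).max(),s["finger_gap"])
h=cv2.cvtColor(w["color"],cv2.COLOR_RGB2HSV).astype(int);H,S,V=h[...,0],h[...,1],h[...,2]
print("red",m.rects(w,((H<6)|(H>174))&(S>150)&(V>70),26,100))
print("stripes",m.rects(w,(H>100)&(H<130)&(S>80)&(V>30)&(np.indices(H.shape)[1]>200),6,30))
print("fence",m.rects(w,(S<35)&(V>135),26,300))
cv2.imwrite("pics/w10.png",cv2.resize(cv2.cvtColor(w["color"],cv2.COLOR_RGB2BGR),(800,600),interpolation=cv2.INTER_CUBIC))
```

```text
[576.83363524 -35.55568894 205.86006367] 0.33521394285366757 14.594888061786873
red [([212.3, 123.2], 785, [637.6, 5.5, 636.6, 5.2], [11, 82], 175.0)]
stripes [([222.8, 121.9], 155, [637.1, -3.2, 636.3, -3.3], [2, 83], 174.5), ([287.1, 122.8], 147, [630.1, -72.9, 629.7, -72.9], [2, 84], 174.4), ([348.3, 133.5], 186, [614.0, -141.8, 613.7, -141.7], [3, 104], 175.3), ([402.7, 136.2], 162, [608.5, -211.7, 608.3, -211.8], [3, 104], 175.2), ([448.3, 141.5], 129, [600.5, -281.3, 602.0, -281.5], [3, 104], 175.0), ([485.8, 143.0], 96, [597.6, -351.4, 595.9, -351.3], [3, 104], 175.1)]
fence [([349.1, 83.0], 3855, [672.4, -149.1, 670.0, -178.8], [15, 371], 85.1)]
```

View pics/w10.png

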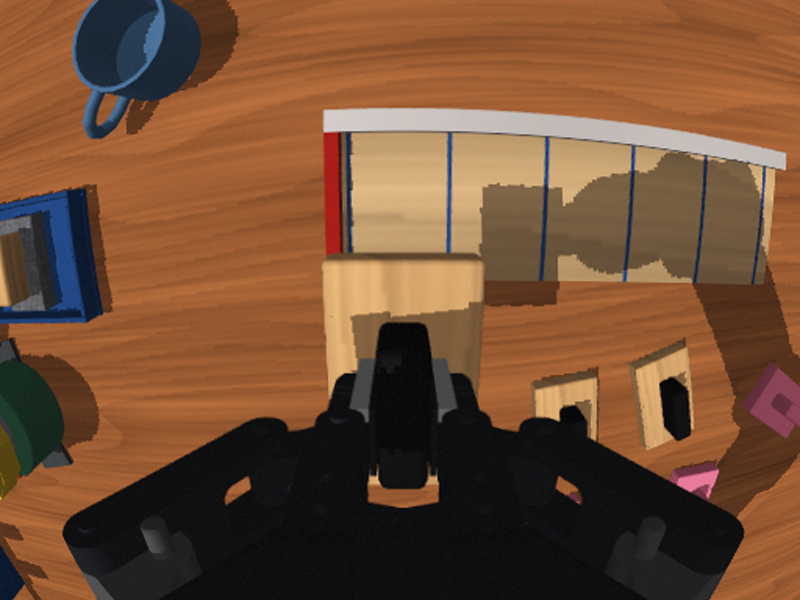

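The board lines run at yaw -5°: stripes at (349,190), (449,190), (545,207), (631,213)…, fence along (555,130), red block at (333,195). The held front shows no tilt.

Call:
servo_tool --targets '[[0.01,[0.023,-0.001,-0.04],[0,0,0]],[0.01,[0.022,-0.001,-0.05],[0,0,0]],[0.01,[0,0,-0.04],[0,0,0]],[0.01,[0,0,-0.02],[0,0,0]],[0.01,[0,0,0],[0,0,0]],[0.01,[0,0,0],[0,0,0]]]'

```text
time: 24.88
tool_pos: [624.4, -38.2, 57.8]
ee_rot: [[0.996, -0.086, 0.003], [-0.086, -0.996, -0.0], [0.003, -0.0, -1.0]]
contact_force: [0.3, -0.1, -2.3]
finger_gap: 15.0
gripper_force: 58.9
```

Call:
servo_tool --targets '[[0.01,[0,0.0005,-0.01],[0,0,0]],[0.01,[0,0,-0.0045],[0,0,0]],[0.01,[0,0,0],[0,0,0]],[0.01,[0.004,-0.0004,0],[0,0,0]],[0.01,[0.003,-0.0002,0],[0,0,0]],[0.01,[0,0,0],[0,0,0]],[0.01,[0,0,0],[0,0,0]]]'

```text
time: 25.75
tool_pos: [629.3, -38.2, 43.0]
ee_rot: [[0.996, -0.086, -0.002], [-0.086, -0.996, 0.0], [-0.002, -0.0, -1.0]]
contact_force: [-4.4, 0.6, 8.9]
finger_gap: 14.6
gripper_force: 60.3
```

Call:
servo_tool --targets '[[0.01,[0.001,0,0.0005],[0,0,0]],[0.01,[0.001,0,0.0005],[0,0,0]],[0.01,[0,0,0],[0,0,0]]]'

```text
time: 26.12
tool_pos: [632.5, -38.3, 43.0]
ee_rot: [[0.996, -0.086, -0.0], [-0.086, -0.996, 0.0], [-0.0, 0.0, -1.0]]
contact_force: [-1.4, 0.3, 3.4]
finger_gap: 14.8
gripper_force: 59.7
```

Call:
servo_tool --targets '[[0.01,[0.0015,0,0],[0,0,0]],[0.01,[0.001,0,0],[0,0,0]],[0.01,[0,0,0],[0,0,0]],[0.01,[0,0,0],[0,0,0]]]'

```text
time: 26.62
tool_pos: [632.6, -38.3, 43.0]
ee_rot: [[0.996, -0.086, -0.005], [-0.086, -0.996, 0.0], [-0.005, 0.0, -1.0]]
contact_force: [-5.6, 0.5, 9.3]
finger_gap: 14.8
gripper_force: 60.5
```

Call:
servo_tool --targets '[[0.01,[-0.0015,0,0],[0,0,0]],[0.04,[0,0,0],[0,0,0]],[0.04,[0,0,0],[0,0,0]],[0.04,[0,0,0],[0,0,0]],[0.04,[0,0,0.04],[0,0,0]],[0.085,[0,0,0.055],[0,0,0]],[0.085,[-0.03,-0.02,0.045],[0,0,0.0375]],[0.085,[-0.04,-0.023,0.03],[0,0,0.0375]],[0.085,[-0.04,-0.023,0.03],[0,0,0.0375]],[0.085,[-0.04,-0.023,0.02],[0,0,0.0375]],[0.085,[-0.04,-0.023,0.02],[0,0,0]],[0.085,[0,0,0],[0,0,0]],[0.085,[0,0,0],[0,0,0]],[0.085,[0,0,0],[0,0,0]]]'

```text
time: 28.38
tool_pos: [444.5, -149.4, 282.3]
ee_rot: [[0.998, 0.066, -0.0], [0.066, -0.998, 0.0], [-0.0, -0.0, -1.0]]
contact_force: [0.2, -1.0, 0.2]
finger_gap: 84.9
gripper_force: 0.0
```

```bash
cat > look.py <<'E'
from m import *
import m,sys
m.onz=wonz
w=wrist();s=w["s"];print(s["tool_pos"],np.abs(s["joint_velocities"]).max(),"yaw",np.degrees(np.arctan2(s["ee_rot"][1][0],s["ee_rot"][0][0])))
h=cv2.cvtColor(w["color"],cv2.COLOR_RGB2HSV).astype(int);H,S,V=h[...,0],h[...,1],h[...,2]
for r in m.rects(w,V<50,44,60):
    if r[3][1]<90: print("blk44",r)
for r in m.rects(w,V<50,50,60):
    if r[3][1]<90: print("blk50",r)
for r in m.rects(w,(H>10)&(H<22)&(S>60)&(S<150)&(V>90),16,300): print("pale16",r)
cv2.imwrite("pics/"+sys.argv[1],cv2.resize(cv2.cvtColor(w["color"],cv2.COLOR_RGB2BGR),(800,600),interpolation=cv2.INTER_CUBIC))
E
python3 look.py w11.png
```

```text
[ 444.5466084  -149.40537903  282.28971199] 0.2876202708024778 yaw 3.7804720277672503
blk44 ([179.7, 19.3], 612, [628.0, -41.1, 628.1, -41.1], [22, 53], 175.0)
blk44 ([15.3, 24.5], 84, [660.5, 246.3, 660.6, 248.4], [5, 77], 86.8)
blk44 ([12.6, 53.9], 299, [611.0, 244.6, 611.8, 246.9], [21, 79], 176.3)
blk44 ([338.1, 168.8], 550, [449.4, -252.9, 449.0, -253.1], [19, 52], 16.4)
blk44 ([266.1, 173.3], 464, [436.8, -161.2, 436.4, -161.4], [15, 50], 5.9)
blk50 ([179.7, 19.3], 612, [626.1, -42.8, 626.3, -42.8], [21, 53], 175.0)
blk50 ([15.3, 24.5], 84, [658.1, 239.8, 658.2, 241.9], [5, 76], 86.8)
blk50 ([12.6, 53.9], 299, [609.4, 238.2, 610.2, 240.4], [21, 77], 176.3)
blk50 ([338.1, 168.8], 550, [450.5, -251.1, 450.1, -251.3], [19, 51], 16.4)
blk50 ([266.1, 173.3], 464, [438.1, -160.9, 437.7, -161.1], [14, 50], 5.9)
pale16 ([183.9, 37.2], 2355, [610.9, -41.0, 617.8, -39.8], [65, 99], 175.2)
pale16 ([234.1, 36.3], 3585, [612.7, -108.2, 614.2, -107.9], [65, 103], 175.2)
pale16 ([285.4, 43.5], 3653, [607.2, -175.7, 608.3, -176.0], [65, 104], 175.0)
pale16 ([335.5, 53.6], 3422, [601.5, -243.4, 602.6, -244.0], [65, 104], 175.0)
pale16 ([381.8, 65.4], 3004, [595.8, -311.3, 596.6, -312.5], [66, 104], 175.1)
pale16 ([408.7, 73.1], 540, [592.8, -354.4, 593.3, -354.5], [13, 103], 175.1)
pale16 ([332.3, 164.3], 1889, [449.7, -252.4, 447.7, -255.1], [56, 91], 15.9)
pale16 ([264.8, 168.3], 2077, [437.3, -160.2, 435.2, -160.9], [54, 90], 4.6)
```

View pics/w11.png

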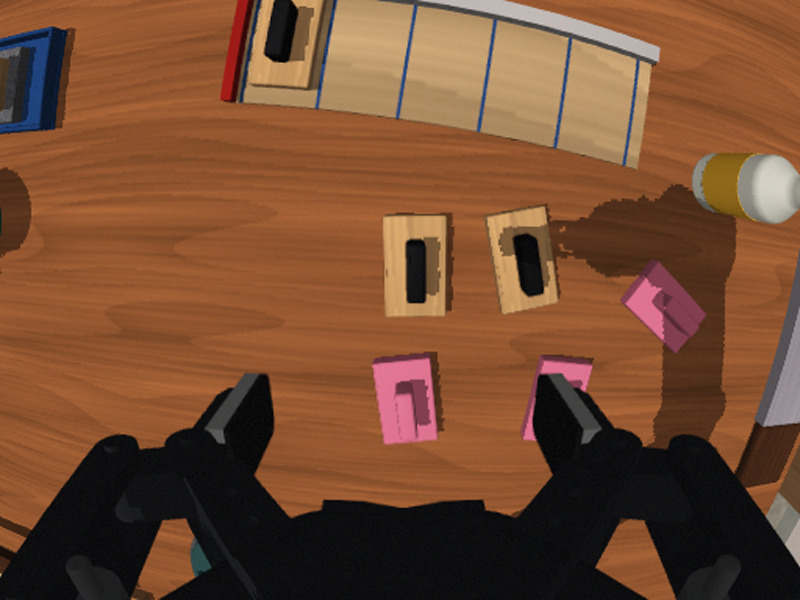

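Front A stands in bay 1 at (281,35). Fronts B (416,270) and C (527,262) are next; pink at (405,400), (560,390) and (663,305) is left alone.

Call:
servo_tool --targets '[[0.05,[-0.0042,-0.006,-0.05],[0,0,0.01]],[0.05,[-0.0041,-0.006,-0.05],[0,0,0.01]],[0.05,[0,0,-0.055],[0,0,0]],[0.05,[0,0,-0.045],[0,0,0]],[0.05,[0,0,-0.03],[0,0,0]],[0.05,[0,0,-0.0155],[0,0,0]],[0.05,[0,0,0],[0,0,0]],[0.05,[0,0,0],[0,0,0]],[0.01,[0,0,0],[0,0,0]],[0.01,[0,0,0],[0,0,0]],[0.01,[0,0,0],[0,0,0]],[0.01,[0,0,0],[0,0,0]],[0.01,[0,0,0],[0,0,0]]]'

```text
time: 30.05
tool_pos: [435.7, -162.4, 38.3]
ee_rot: [[0.996, 0.084, 0.002], [0.084, -0.996, -0.0], [0.002, 0.001, -1.0]]
contact_force: [-0.9, 1.1, 6.4]
finger_gap: 14.8
gripper_force: 59.7
```

Call:
servo_tool --targets '[[0.01,[0,0,0.05],[0,0,0]],[0.01,[0,0,0.04],[0,0,0]],[0.01,[0.0452,0.0138,0],[0,0,-0.0428]],[0.01,[0.0452,0.0138,0],[0,0,-0.0428]],[0.01,[0.0452,0.0138,0],[0,0,-0.0428]],[0.01,[0.0432,0.0138,0],[0,0,-0.0428]],[0.01,[0,0,-0.03],[0,0,0]],[0.01,[0,0,-0.035],[0,0,0]],[0.01,[0,0,0],[0,0,0]],[0.01,[0,0,0],[0,0,0]],[0.01,[0,0,0],[0,0,0]]]'

```text
time: 31.42
tool_pos: [615.0, -107.4, 63.9]
ee_rot: [[0.996, -0.087, 0.003], [-0.087, -0.996, -0.0], [0.003, 0.0, -1.0]]
contact_force: [-0.8, 0.7, -1.2]
finger_gap: 14.8
gripper_force: 58.7
```

Call:
servo_tool --targets '[[0.01,[0,0,-0.012],[0,0,0]],[0.01,[0,0,-0.0065],[0,0,0]],[0.01,[0,0,0],[0,0,0]],[0.01,[0.004,-0.0003,0],[0,0,0]],[0.01,[0.004,-0.0003,0],[0,0,0]],[0.01,[0.003,-0.0002,0],[0,0,0]],[0.01,[0,0,0],[0,0,0]],[0.01,[0,0,0],[0,0,0]]]'

```text
time: 32.42
tool_pos: [624.3, -108.1, 44.1]
ee_rot: [[0.996, -0.087, -0.001], [-0.087, -0.996, 0.0], [-0.001, 0.0, -1.0]]
contact_force: [-1.9, 0.5, 6.4]
finger_gap: 15.0
gripper_force: 60.3
```

Call:
servo_tool --targets '[[0.01,[0.0015,0,0.0003],[0,0,0]],[0.01,[0.0015,0,0.0003],[0,0,0]],[0.01,[0,0,0],[0,0,0]],[0.01,[0,0,0],[0,0,0]]]'

```text
time: 32.92
tool_pos: [625.7, -108.2, 44.2]
ee_rot: [[0.996, -0.087, -0.005], [-0.087, -0.996, 0.0], [-0.005, 0.0, -1.0]]
contact_force: [-4.6, -0.3, 6.2]
finger_gap: 14.9
gripper_force: 60.3
```

Call:
servo_tool --targets '[[0.01,[-0.002,0,0],[0,0,0]],[0.04,[0,0,0],[0,0,0]],[0.04,[0,0,0],[0,0,0]],[0.04,[0,0,0],[0,0,0]],[0.04,[0,0,0.04],[0,0,0]],[0.085,[0,0,0.055],[0,0,0]],[0.085,[-0.034,-0.027,0.045],[0,0,0.0734]],[0.085,[-0.034,-0.027,0.03],[0,0,0.0734]],[0.085,[-0.034,-0.027,0.03],[0,0,0.0734]],[0.085,[-0.034,-0.027,0.02],[0,0,0.0734]],[0.085,[-0.034,-0.027,0.02],[0,0,0.0734]],[0.085,[0,0,0],[0,0,0]],[0.085,[0,0,0],[0,0,0]],[0.085,[0,0,0],[0,0,0]]]'

```text
time: 34.67
tool_pos: [456.9, -241.6, 283.7]
ee_rot: [[0.96, 0.278, -0.001], [0.278, -0.96, 0.001], [-0.0, -0.001, -1.0]]
contact_force: [1.1, 0.6, 0.8]
finger_gap: 84.9
gripper_force: 0.0
```

```bash
python3 look.py w12.png
```

```text
[ 456.90444385 -241.57845017  283.70727516] 0.2382849763156855 yaw 16.163421408573893
blk44 ([3.2, 10.9], 142, [606.9, 237.6, 601.0, 241.4], [24, 51], 177.0)
blk44 ([17.6, 18.9], 354, [592.6, 190.6, 592.9, 193.5], [32, 65], 176.5)
blk44 ([143.4, 9.8], 382, [618.3, -42.6, 618.6, -41.7], [27, 33], 175.2)
blk44 ([192.7, 16.1], 569, [620.3, -111.3, 620.8, -110.9], [22, 49], 174.6)
blk44 ([266.4, 175.1], 469, [449.2, -256.0, 449.2, -256.2], [14, 52], 16.3)
blk50 ([3.2, 10.9], 142, [605.5, 230.0, 599.8, 233.8], [24, 50], 177.0)
blk50 ([17.6, 18.9], 354, [591.5, 183.8, 591.8, 186.6], [32, 64], 176.5)
blk50 ([143.4, 9.8], 382, [616.7, -45.6, 617.1, -44.7], [26, 33], 175.2)
blk50 ([192.7, 16.1], 569, [618.7, -113.1, 619.2, -112.7], [22, 48], 174.6)
blk50 ([266.4, 175.1], 469, [450.5, -255.5, 450.5, -255.7], [14, 51], 16.3)
pale16 ([147.3, 27.5], 1582, [600.5, -43.1, 609.6, -40.3], [65, 82], 175.1)
pale16 ([193.7, 34.0], 2266, [603.2, -111.6, 613.5, -109.3], [65, 102], 175.0)
pale16 ([242.5, 41.9], 3636, [607.7, -178.0, 608.6, -177.8], [65, 103], 175.2)
pale16 ([291.0, 59.9], 3692, [601.9, -245.6, 602.8, -245.8], [65, 103], 175.0)
pale16 ([337.9, 80.1], 3474, [596.2, -313.4, 597.0, -313.9], [65, 104], 175.0)
pale16 ([365.9, 93.1], 657, [593.0, -356.3, 593.4, -356.1], [14, 103], 174.8)
pale16 ([265.3, 169.9], 2087, [449.7, -255.1, 447.3, -256.4], [53, 90], 15.6)
pale16 ([495.0, 307.7], 1976, [302.4, -850.3, 271.1, -930.1], [94, 461], 64.0)
```

Call:
servo_tool --targets '[[0.05,[-0.004,-0.007,-0.05],[0,0,0]],[0.05,[-0.004,-0.0068,-0.05],[0,0,0]],[0.05,[0,0,-0.055],[0,0,0]],[0.05,[0,0,-0.045],[0,0,0]],[0.05,[0,0,-0.03],[0,0,0]],[0.05,[0,0,-0.017],[0,0,0]],[0.05,[0,0,0],[0,0,0]],[0.05,[0,0,0],[0,0,0]],[0.01,[0,0,0],[0,0,0]],[0.01,[0,0,0],[0,0,0]],[0.01,[0,0,0],[0,0,0]],[0.01,[0,0,0],[0,0,0]],[0.01,[0,0,0],[0,0,0]]]'

```text
time: 36.35
tool_pos: [448.6, -256.9, 38.4]
ee_rot: [[0.961, 0.276, 0.002], [0.276, -0.961, -0.001], [0.001, 0.001, -1.0]]
contact_force: [-0.7, 0.8, 6.6]
finger_gap: 14.7
gripper_force: 59.6
```

Call:
servo_tool --targets '[[0.01,[0,0,0.05],[0,0,0]],[0.01,[0,0,0.04],[0,0,0]],[0.01,[0.0402,0.02,0],[0,0,-0.0916]],[0.01,[0.0402,0.02,0],[0,0,-0.0916]],[0.01,[0.0402,0.02,0],[0,0,-0.0916]],[0.01,[0.0402,0.02,0],[0,0,-0.0916]],[0.01,[0,0,-0.03],[0,0,0]],[0.01,[0,0,-0.035],[0,0,0]],[0.01,[0,0,0],[0,0,0]],[0.01,[0,0,0],[0,0,0]],[0.01,[0,0,0],[0,0,0]]]'

```text
time: 37.72
tool_pos: [609.8, -177.2, 64.0]
ee_rot: [[0.996, -0.087, 0.003], [-0.087, -0.996, -0.001], [0.003, 0.0, -1.0]]
contact_force: [-0.2, -0.1, -1.7]
finger_gap: 14.7
gripper_force: 58.9
```

Call:
servo_tool --targets '[[0.01,[0,0,-0.012],[0,0,0]],[0.01,[0,0,-0.0065],[0,0,0]],[0.01,[0,0,0],[0,0,0]],[0.01,[0.004,-0.0002,0],[0,0,0]],[0.01,[0.004,-0.0002,0],[0,0,0]],[0.01,[0.004,-0.0001,0.0003],[0,0,0]],[0.01,[0.001,0,0.0003],[0,0,0]],[0.01,[0,0,0],[0,0,0]],[0.01,[0,0,0],[0,0,0]]]'

```text
time: 38.85
tool_pos: [619.7, -177.5, 44.3]
ee_rot: [[0.996, -0.087, -0.004], [-0.087, -0.996, 0.001], [-0.004, -0.0, -1.0]]
contact_force: [-4.6, -0.4, 4.8]
finger_gap: 14.7
gripper_force: 60.5
```

Call:
servo_tool --targets '[[0.01,[-0.002,0,0],[0,0,0]],[0.04,[0,0,0],[0,0,0]],[0.04,[0,0,0],[0,0,0]],[0.04,[0,0,0],[0,0,0]],[0.04,[0,0,0.04],[0,0,0]],[0.085,[0,0,0.055],[0,0,0]],[0.085,[-0.02,0.035,0.045],[0,0,0]],[0.085,[-0.02,0.04,0.045],[0,0,0]],[0.085,[-0.02,0.04,0.045],[0,0,0]],[0.085,[-0.02,0.04,0.045],[0,0,0]],[0.085,[0,0,0],[0,0,0]],[0.085,[0,0,0],[0,0,0]],[0.085,[0,0,0],[0,0,0]]]'

```text
time: 40.48
tool_pos: [540.2, -25.5, 316.0]
ee_rot: [[0.996, -0.089, -0.003], [-0.089, -0.996, -0.001], [-0.003, 0.001, -1.0]]
contact_force: [0.0, 0.0, -0.3]
finger_gap: 85.1
gripper_force: 0.0
```

```bash
python3 look.py w13.png
python3 - <<'E'
from h import *
B=np.array([618.5,-177.5]);c,s=np.cos(np.radians(-5)),np.sin(np.radians(-5))
R=np.array([[c,s],[-s,c]])
import re,subprocess
w=wrist()
for p in [(630.7,-38),(624.6,-107.8),(618.5,-177.5)]: print("exp px",wproj(w,[*p,50]))
E
```

```text
[540.20901603 -25.54931005 315.9540218 ] 0.3962363413820883 yaw -5.104510008613799
blk44 ([110.9, 21.1], 134, [771.2, 164.7, 770.9, 164.4], [22, 32], 22.7)
blk44 ([146.9, 36.1], 254, [733.8, 109.4, 732.8, 110.1], [24, 48], 113.4)
blk44 ([261.1, 94.2], 408, [630.3, -39.2, 630.6, -39.7], [14, 48], 174.9)
blk44 ([312.7, 95.5], 488, [623.9, -107.5, 624.6, -107.4], [18, 49], 175.6)
blk44 ([361.0, 98.1], 517, [618.2, -175.6, 618.5, -175.0], [22, 48], 176.3)
blk44 ([70.0, 131.7], 267, [619.1, 254.9, 618.9, 255.9], [13, 78], 176.4)
blk50 ([110.9, 21.1], 134, [768.8, 161.7, 768.5, 161.4], [21, 31], 22.7)
blk50 ([146.9, 36.1], 254, [731.9, 107.2, 731.0, 108.0], [23, 47], 113.4)
blk50 ([261.1, 94.2], 408, [630.0, -39.1, 630.3, -39.6], [14, 48], 174.9)
blk50 ([312.7, 95.5], 488, [623.7, -106.4, 624.4, -106.2], [17, 48], 175.6)
blk50 ([361.0, 98.1], 517, [618.1, -173.5, 618.3, -172.9], [22, 48], 176.3)
blk50 ([70.0, 131.7], 267, [619.0, 250.6, 618.8, 251.6], [13, 77], 176.4)
pale16 ([259.4, 101.0], 2877, [622.3, -36.4, 623.8, -36.6], [64, 104], 175.1)
pale16 ([306.4, 102.1], 2642, [616.0, -103.3, 617.4, -105.8], [64, 105], 175.3)
pale16 ([351.3, 103.5], 2311, [611.1, -170.4, 612.0, -174.1], [64, 105], 175.8)
pale16 ([394.2, 106.1], 2419, [606.0, -240.9, 605.6, -241.6], [64, 103], 174.9)
pale16 ([430.6, 109.9], 1986, [600.4, -308.7, 599.8, -309.9], [64, 102], 175.5)
pale16 ([451.7, 111.0], 341, [599.3, -352.9, 596.6, -357.3], [22, 104], 174.4)
pale16 ([46.7, 135.6], 328, [622.2, 328.7, 621.8, 328.7], [22, 65], 177.0)
exp px (np.float64(260.26286647028473), np.float64(93.7099852815096))
exp px (np.float64(313.7569315074027), np.float64(94.75237677563952))
exp px (np.float64(363.8151143205378), np.float64(97.6596489988632))
```

View pics/w13.png

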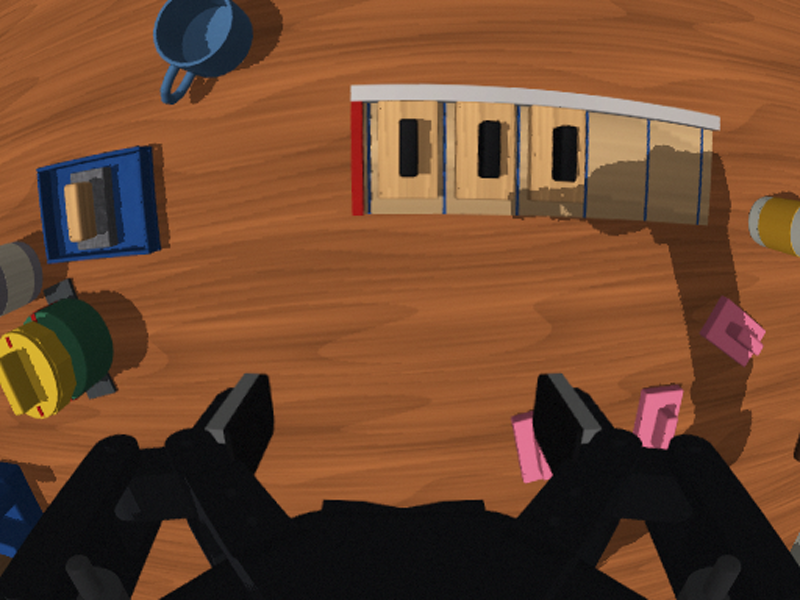

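The last view shows three fronts in bays 1–3 at (408,148), (489,148) and (564,153), all against the fence. The pad is handle up in the tray and the cap is locked; the mug and glue bottle show no sign of being moved. Handing in.

```bash
python3 -c "
from rig import sign_off
print(sign_off())"
```

```text
the job is handed in; nothing more can be done
None
```

I handed the job in after about 40 s of robot time: the cap is locked on the canister, the pad is handle up in the tray, and the three fronts are in bays 1–3 against the fence. The sign-off returned no verdict, and the positions are from the last camera view.

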